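Change over the sample case and close its window cover

TASK

Change over the grey sample case: stand the tall amber vials from it upright in the shallow steel tray, and stand every white bottle that is on the desk upright in a foam pocket of the case. Then close the case with the window cover: hook one edge under the case's far lip while the other edge is still raised, lower the cover flat into its rebate gently, without dropping, banging or forcing it because it carries thin glass, and turn the latch over its edge. Leave the dish, pen and black block where they are.

Things in the scene. Friction and masses are not known exactly. Their poses are not given: they have to be found in the camera images.
- case: Fixed grey open-topped sample case, 158 x 172 x 69 mm; origin mid-underside on the desk, x towards its far wall with the lip, y left, z up; yaw varies. Floor at z 4 mm, cavity x -60..60, y -69..69. Black foam on the floor (top at z 16) has four 44 mm square pockets down to the floor. With the cover on, a bottle fits under it; an amber vial is too tall.
- rebate (a point): Middle of the case (case x 0, y 0) at the height of the ledge the cover rests on, z 54 mm; same axes as the case. The rebate round the ledge is x -72..70, y -78..78 mm; its near and side walls rise to z 60.5 mm, the far wall to z 69 mm. Ledge 9 to 12 mm wide all round. The cover has about 6 mm of play in it.
- lip_edge (a point): Middle of the lower free edge of the aluminium lip on the far side of the case: case x 60, y 0, z 64.5 mm; same axes as the case. The lip runs the whole width, from x 60 mm to the far wall at x 70, with 10.5 mm between ledge and lip; its top is at z 69 mm. Near wall and lip leave no way in for a level cover; tilted up to about 20 degrees it goes in.
- pocket1 (a point): Middle of the floor of a foam pocket of the case (z 4 mm in the case's frame), at case x -26, y -30 mm; same axes as the case.
- pocket2 (a point): Middle of the floor of a foam pocket of the case (z 4 mm in the case's frame), at case x -26, y 30 mm; same axes as the case.
- pocket3 (a point): Middle of the floor of a foam pocket of the case (z 4 mm in the case's frame), at case x 26, y -30 mm; same axes as the case.
- pocket4 (a point): Middle of the floor of a foam pocket of the case (z 4 mm in the case's frame), at case x 26, y 30 mm; same axes as the case.
- latch (a joint): Turn-button latch on a bracket outside the near wall of the case, hinge upright. 0 rad: its bar points to the case's +x and reaches 14 mm over the cover's near edge, with about 2.5 mm of air (closed; end stop at -0.03). Grows anticlockwise seen from above; at 1.2 to 1.7 the bar points to the left (+y), clear of the cover (open; stop at 1.8). Turns lightly (0.03 N m) and stays where it is left.
- latch_pivot (a point): On the latch's hinge line, at the top of the bracket: case x -94, y 0, z 60.5 mm; same axes as the case (it does not turn). The latch bar is 12 mm wide and lies 2 to 8 mm above this point, reaching 40 mm out from the hinge line. On the bar, centred on the hinge line, stands a black grip fin 34 mm long (along the bar), 10 mm thick and 25 mm high, 8 to 33 mm above this point.
- cover: Loose window cover, aluminium plate with glass panes, 136 (x) x 150 (y) x 6 mm, 0.18 kg; lies flat on the desk at the start, origin at the middle of its underside. Either 150 mm long edge (+x or -x) may go under the lip. On its middle stands a black grip rib 12 mm thick (x), 60 mm long (y) and 35 mm high (top 41 mm over the underside). The glass breaks if the cover meets the case with more than 40 N.
- cover_edge_a (a point): Middle of the underside of the cover's +x end (cover x +68 mm, z 0); same axes as the cover.
- cover_edge_b (a point): Middle of the underside of the cover's -x end (cover x -68 mm, z 0); same axes as the cover.
- bottle_1: White capped sample bottle, 28 mm across, 44 mm high, 30 g, standing on the desk; origin at the middle of its base, z up. Two to four are present (others: None).
- bottle_2: White capped sample bottle, 28 mm across, 44 mm high, 30 g, standing on the desk; origin at the middle of its base, z up. Two to four are present (others: None).
- bottle_3: White capped sample bottle, 28 mm across, 44 mm high, 30 g, standing on the desk; origin at the middle of its base, z up. Two to four are present (others: None).
- bottle_4: White capped sample bottle, 28 mm across, 44 mm high, 30 g, standing on the desk; origin at the middle of its base, z up. Two to four are present (others: None).
- amber_1: Tall amber vial with white cap, 22 mm across, 55 mm high, 30 g, standing in a foam pocket of the case; origin at the middle of its base, z up. One or two of them are present.
- amber_2: Tall amber vial with white cap, 22 mm across, 55 mm high, 30 g, standing in a foam pocket of the case; origin at the middle of its base, z up. One or two of them are present.
- tray: Fixed shallow open steel tray, 80 (x) x 100 (y) x 16 mm high, walls and floor 3 mm thick; origin at the middle of its underside.
- dish: Bystander: clear round dish, 55 mm across, 14 mm high, origin at the middle of its underside.
- pen: Bystander: black pen lying on the desk, 145 mm long (its y), origin at its middle, underside.
- block: Bystander: black cuvette block 34 x 80 x 27 mm, origin at the middle of its underside.
Not all that is in view belongs to the job. What is shaped like the amber_1 but yellow is not meant.

How it is judged:
By the outcome, as a careful person would: the job done as asked, in the order asked, and still so for the second after the job is handed in, with the robot touching nothing.
Of bottle_1, bottle_2, bottle_3, bottle_4 only 2 to 4 are there at a start; the rules pass over those that are not, and their reading is None.
Of amber_1, amber_2 only 1 to 2 are there at a start; the rules pass over those that are not, and their reading is None.
At some moment in a run one of cover may be knocked a few centimetres aside while the robot is not near it.
It also fails if it takes over 210 s, if anything falls off the work surface, if the arm or the gripper's body presses on something with over 40 N, if the wrist force passes 120 N, or if a joint passes its speed limit or range.

ROBOT

A 7-joint arm with a two-finger parallel gripper is mounted at the origin on a cart in front of the work surface, level with it; the furniture and walls round the work are solid. World frame = base frame: x ahead of the robot, y to its left, z up, the work surface at z = 0. Lengths are in m, angles in degrees, forces in N, time in s.
With the tool pointing down it reaches from about 0.375 to 0.925 m from the base axis. Payload 3.1 kg.
Tool frame: the origin (TCP) lies midway between the tips of the shut fingers; the grasp point (between the pads) lies 19 mm behind it; z points along the fingers, y is the line along which they close (so a half turn about z gives the same grasp; the last joint's range is limited). The gripper opens to 85 mm and grips with 20 to 120 N. Pads are 22 mm wide; open, the fingers measure 114 mm over their backs; the gripper's body (76 mm by 85 mm) begins 54 mm behind the grasp point. The pads swing forward as they close: fully open they stand 13 mm farther back than shut.
Start: joints at [-76.421, 21.939, 2.515, 91.553, -1.026, 66.532, -2.859], TCP at [0.214, 0.614, 0.208] pointing down, gripper open.
Joint ranges: [-149.38, 149.38], [-23.57, 123.04], [-84.95, 90], [0, 143.3], [-89.99, 269.99], [3.08, 112.72], [-163.45, 163.45]. Speed limits (degrees/s): [159.86, 159.86, 180, 180, 180, 180, 180].

INTERFACE

Orientations are given as a 3x3 rotation matrix whose columns are the frame's x, y, z axes.
In Python, from plant import * gives the robot as it stands. The module is installed in compiled form; this text tells all that it offers.
- The arm moves only by the shell command python3 -m creep 'ROWS' [FORCE]. ROWS is JSON, a list of rows, each a list of 7 numbers: the shift along the tool's x, y, z in units of 0.25 m (1.0 is 0.25 m), then the turn, a rotation vector about the tool's x, y, z in units of 60 degrees (1.0 is 60 degrees), then the gripper's target within -1 to 1 (shut at 1, half-way at 0, fully open at -1). In form: [[tx, ty, tz, ax, ay, az, claw], ...]. A call has 1 to 10 rows; each row is the pose to reach, as a shift and turn from the pose commanded when the call began, along the tool's axes at that moment; what a row does not reach only later rows make up. A row lasts 1/10 s, in which the tool goes at most 50 mm and 8.59 degrees, less where a joint would pass 70% of its speed; a pose out of reach is approached as far as the arm can. A call with a number of a shift or a turn outside -1 to 1 is refused whole. A call with a gripper value outside its range is refused whole. The fingers move at their own pace and stop on an object; FORCE is the grip in N (left out, the last holds). Time passes only in rows, so rows that repeat a pose let the fingers close. It gives the time, the measured TCP pose, the force, the opening and the grip force at its end, in the units of the state.
- observe(): the state, without advancing time (a new reading comes with each control period).
- read_camera(name): name is "scene" or "side" or "wrist"; returns a dict with "color" (480x640x3 uint8, blue, green, red), "camera_matrix" (3x3 intrinsics, pixels), "k1" (the pictures are not rectified: a ray, as slopes to the right and down, at radius r is drawn at 1 + k1 r^2 times it, then the intrinsics apply), "origin" and "rotation" of the camera in the world. Camera axes: x right, y down, z forward; pixel columns grow to the right and rows downward; lengths in m; the calibration is good to about 2 mm. A picture is of the moment at which its call begins. There is no depth.
- close_job(): hands the job in; it is judged then, once.
The state is a dict: "clock": time; "joint_pos": joint angles; "qvel": joint speeds; "joint_torque": joint torques, N m; "position": TCP position; "ee_rot": TCP orientation; "ft_force": force on the tool from outside, world axes, zero at the start; "wrist_torque": the same for the moment, N m; "opening": opening from 0.0 (shut) to 1.0 (fully open); "grasp_force": force on a finger pad.
Only numpy, scipy, OpenCV 4.12 (cv2) and the standard library are available. Lean on these libraries where they do the work, as an engineer would, in place of code of your own. Each camera call takes 0.05 s, during which the arm holds its last target. There are 200 camera calls.

## Working session

There is one attempt and no reset: what is moved stays moved. The work goes in short steps, Python scripts to look and compute and a shell command to move; the robot and the scene stay as the last step left them, time stands still between calls to the robot, and variables do not carry over. Pictures are saved under pics/ and viewed, at most 14 in all, crops included, and the job is handed in when it is done.

```bash
mkdir -p pics; cat > h.py <<'E'
import numpy as np, cv2
from plant import *
def snap(name,fn):
    c=read_camera(name); cv2.imwrite('pics/'+fn,c['color']); 
    import pickle; pickle.dump(c,open('pics/'+fn+'.pkl','wb')); return c
def ray(c,u,v):
    K=np.array(c['camera_matrix']); x=(u-K[0,2])/K[0,0]; y=(v-K[1,2])/K[1,1]
    k=c['k1']; X,Y=x,y
    for _ in range(30):
        s=1+k*(X*X+Y*Y); X,Y=x/s,y/s
    R=np.array(c['rotation']); return np.array(c['origin']),R@np.array([X,Y,1])
def at(c,u,v,z):
    o,d=ray(c,u,v); return o+d*(z-o[2])/d[2]
def proj(c,p):
    R=np.array(c['rotation']);q=R.T@(np.array(p,float)-np.array(c['origin'])); a,b=q[0]/q[2],q[1]/q[2]
    s=1+c['k1']*(a*a+b*b);K=np.array(c['camera_matrix']);return np.array([K[0,0]*a*s+K[0,2],K[1,1]*b*s+K[1,2]])
E
python3 - <<'E'
from h import *
for n in ['scene','side','wrist']:
    c=snap(n,n+'0.png'); print(n,c['origin'],np.round(c['rotation'],3).tolist(),c['camera_matrix'],c['k1'])
s=observe(); print(s)
E
```

```text
scene [-0.1527316  -0.24361651  0.42392418] [[0.526, -0.337, 0.781], [-0.85, -0.186, 0.492], [-0.021, -0.923, -0.385]] [[456.62168886   0.         319.43378727]
 [  0.         456.62168886 238.95945564]
 [  0.           0.           1.        ]] -0.0009358349115932434
side [ 0.48089605 -0.62615673  0.49762856] [[0.994, -0.071, 0.084], [-0.107, -0.442, 0.891], [-0.026, -0.894, -0.447]] [[507.67762569   0.         326.77446007]
 [  0.         507.67762569 246.62665752]
 [  0.           0.           1.        ]] -0.07110883676232231
wrist [0.1445675  0.63637042 0.37295315] [[0.329, 0.907, 0.265], [0.944, -0.314, -0.096], [-0.003, 0.282, -0.959]] [[363.92562964   0.         319.27131477]
 [  0.         363.92562964 232.76572105]
 [  0.           0.           1.        ]] -0.00629289036096895
{'clock': 0.15, 'joint_pos': array([-76.4216843 ,  21.98252483,   2.51309547,  91.62821698,
        -1.02514881,  66.53181337,  -2.86228449]), 'qvel': array([-0.06280001, -0.18326027,  0.02017513, -0.35574128,  0.18048109,
        0.01223736,  0.08609546]), 'joint_torque': array([ 2.06957637e-03, -4.34052336e+01,  1.02682963e+00, -2.49979967e+01,
        1.07574489e-02,  7.26580038e-03, -8.41444802e-06]), 'position': array([0.21332225, 0.61316198, 0.20656268]), 'ee_rot': array([[-9.44482768e-01,  3.28560454e-01, -5.72556578e-04],
       [ 3.28560931e-01,  9.44480625e-01, -2.01566943e-03],
       [-1.21500669e-04, -2.09188477e-03, -9.99997805e-01]]), 'ft_force': array([-0.32407101,  0.11054992, -0.23577155]), 'wrist_torque': array([0.02697855, 0.03151868, 0.04262022]), 'grasp_force': 0.0, 'opening': 0.9982314299388552}
```

View pics/scene0.png

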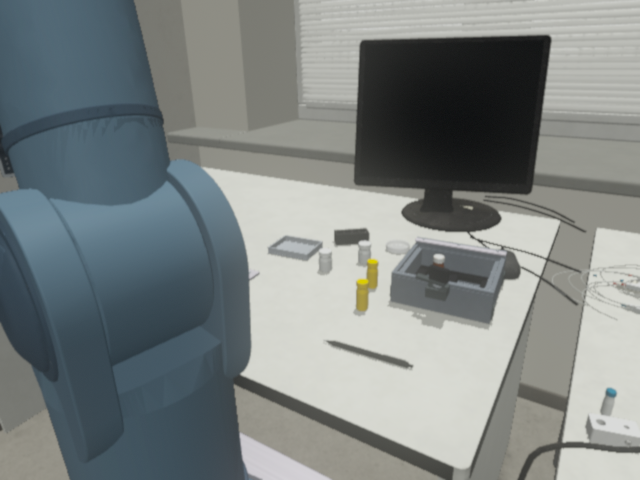

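View pics/side0.png

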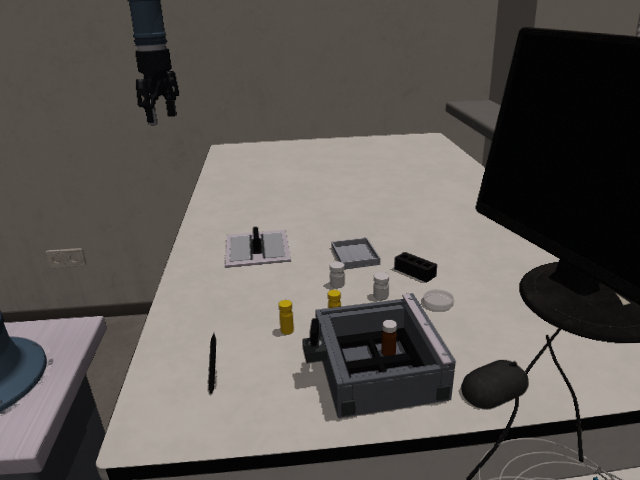

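Scene/side show two white bottles (side 337,275; 381,287), amber vial in the case (389,338), yellow decoys (287,317; 334,300), the cover (257,248) and tray (355,252). A close crop of the case area next.

```bash
python3 - <<'E'
import cv2
i=cv2.imread('pics/side0.png'); cv2.imwrite('pics/c1.png',cv2.resize(i[225:415,215:465],(800,600),interpolation=cv2.INTER_CUBIC))
E
```

```text
(no output)
```

View pics/c1.png

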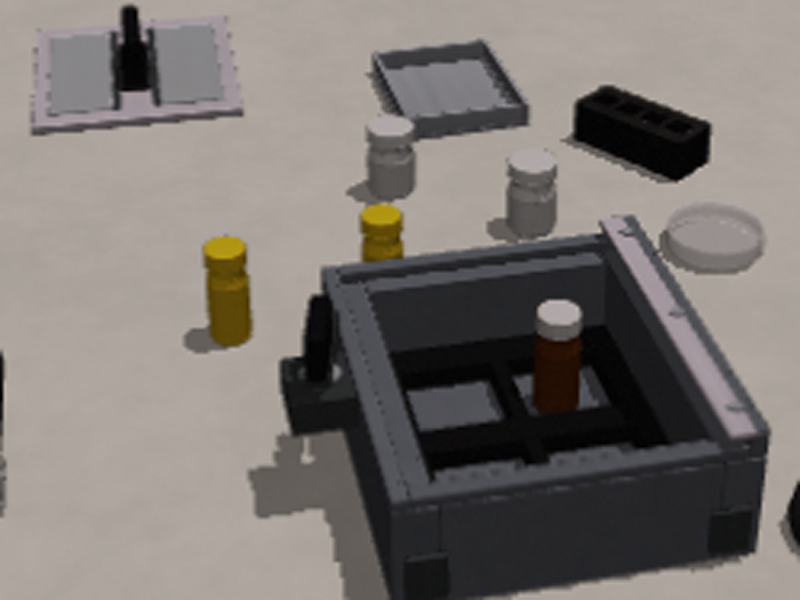

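The crop confirms: one amber vial in pocket4 (crop 558,350), other pockets empty; two white bottles at (390,155) and (532,195); yellow ones are decoys; latch fin at (318,340).

```bash
python3 - <<'E'
from h import *
import pickle; from scipy.optimize import least_squares
c=pickle.load(open('pics/side0.png.pkl','rb'))
q=lambda u,v:(215+u/3.2,225+v/3.158)
P=np.array([[-79,86,60.5],[-79,-86,60.5],[79,86,69],[79,-86,69]])/1000
U=np.array([q(325,270),q(390,505),q(630,218),q(765,432)])
def T(p,P):
    a=p[2];return np.c_[p[0]+np.cos(a)*P[:,0]-np.sin(a)*P[:,1],p[1]+np.sin(a)*P[:,0]+np.cos(a)*P[:,1],P[:,2]]
f=lambda p:(np.array([proj(c,x) for x in T(p,P)])-U).ravel()
r=least_squares(f,[.5,-.1,0]);print(r.x,np.degrees(r.x[2]),f(r.x))
for n,u,v,z in [('b1',390,125,.044),('b2',532,162,.044),('amb',559,312,.059),('yel1',225,248,.055),('yel2',382,217,.055),('trayc',450,85,.012),('t1',375,55,.016),('t2',483,42,.016),('t3',526,105,.016),('t4',415,128,.016),('cov1',35,30,.006),('c2',228,20,.006),('c3',242,110,.006),('c4',33,130,.006),('ribtop',130,10,.041),('block',640,125,.027),('dish',715,225,.014)]:
    print(n,np.round(at(c,*q(u,v),z),3))
E
```

```text
[ 0.60575859 -0.05012709  0.07031565] 4.028790245775143 [-1.9484503  -0.57717337 -0.88948708 -0.11378463  1.00076644 -0.6670933
  1.72507353  0.17468151]
b1 [0.577 0.2   0.044]
b2 [0.649 0.144 0.044]
amb [ 0.628 -0.021  0.059]
yel1 [0.476 0.063 0.055]
yel2 [0.558 0.081 0.055]
trayc [0.629 0.307 0.012]
t1 [0.585 0.351 0.016]
t2 [0.66  0.36  0.016]
t3 [0.671 0.264 0.016]
t4 [0.597 0.245 0.016]
cov1 [0.349 0.452 0.006]
c2 [0.489 0.447 0.006]
c3 [0.493 0.304 0.006]
c4 [0.359 0.297 0.006]
ribtop [0.422 0.398 0.041]
block [0.729 0.208 0.027]
dish [0.746 0.111 0.014]
```

View pics/wrist0.png

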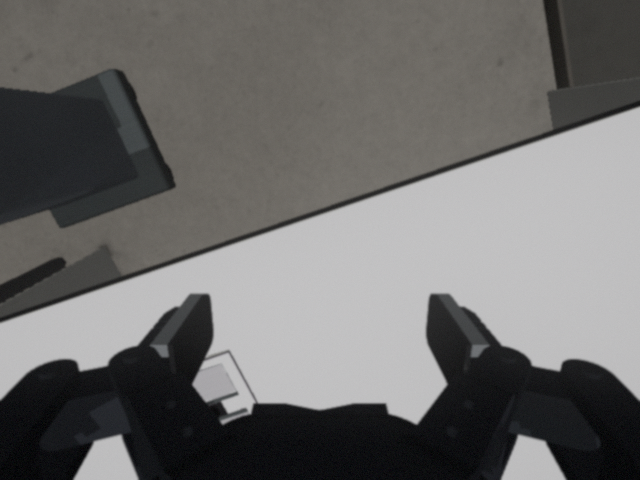

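```bash
cat >> h.py <<'E'
from scipy.spatial.transform import Rotation as Ro
def want(t,tilt=0):
    "tool down with tool x at world yaw t (deg), then tilt about tool x (deg)"
    a=np.radians(t); R=np.array([[np.cos(a),np.sin(a),0],[np.sin(a),-np.cos(a),0],[0,0,-1.]])
    return R@Ro.from_euler('x',tilt,degrees=True).as_matrix()
def go(p,t,tilt=0):
    s=observe(); R=np.array(s['ee_rot']); d=R.T@(np.array(p)-s['position'])
    r=Ro.from_matrix(R.T@want(t,tilt)).as_rotvec(degrees=True)
    print('row',np.round(d/.25,4),np.round(r/60,4),'clk',round(s['clock'],2),'q',np.round(s['joint_pos'],0))
E
python3 -c "
from h import *
go([.68,-.05,.25],184)"
```

```text
row [-2.6347 -1.8924 -0.1695] [-2.000e-03 -3.000e-04 -3.864e-01] clk 0.15 q [-76.  22.   3.  92.  -1.  67.  -3.]
```

```bash
python3 -m creep '[[-0.9,-0.65,-0.06,0,0,-0.386,-1],[-0.9,-0.65,-0.06,0,0,-0.386,-1],[-0.9,-0.65,-0.06,0,0,-0.386,-1],[-0.9,-0.65,-0.06,0,0,-0.386,-1],[-0.9,-0.65,-0.06,0,0,-0.386,-1],[-0.9,-0.65,-0.06,0,0,-0.386,-1],[-0.9,-0.65,-0.06,0,0,-0.386,-1],[-0.9,-0.65,-0.06,0,0,-0.386,-1]]'; python3 -c "
from h import *
go([.68,-.05,.25],184)"
```

```text
clock: 0.95
position: [0.3728, 0.386, 0.2225]
ee_rot: [[-0.998, -0.067, -0.001], [-0.067, 0.998, 0.0], [0.001, 0.0, -1.0]]
ft_force: [-1.1, 0.3, -0.1]
opening: 0.999
grasp_force: 0.0
row [-1.1085 -1.8227 -0.1113] [ 0.0004 -0.0006 -0.0023] clk 0.95 q [-56.   9.   6. 107.  -1.  65.  44.]
```

```bash
python3 -m creep '[[-0.6,-0.95,-0.06,0,0,0,-1],[-0.6,-0.95,-0.06,0,0,0,-1],[-0.6,-0.95,-0.06,0,0,0,-1],[-0.6,-0.95,-0.06,0,0,0,-1],[-0.6,-0.95,-0.06,0,0,0,-1],[-0.6,-0.95,-0.06,0,0,0,-1],[-0.6,-0.95,-0.06,0,0,0,-1]]' >/dev/null; python3 -m creep '[[-0.52,-0.87,-0.06,0,0,0,-1],[-0.52,-0.87,-0.06,0,0,0,-1],[-0.52,-0.87,-0.06,0,0,0,-1],[-0.52,-0.87,-0.06,0,0,0,-1],[-0.52,-0.87,-0.06,0,0,0,-1],[-0.52,-0.87,-0.06,0,0,0,-1],[-0.52,-0.87,-0.06,0,0,0,-1],[-0.52,-0.87,-0.06,0,0,0,-1]]'; python3 -c "
from h import *
c=snap('wrist','w1.png');go([.68,-.05,.25],184)"
```

```text
clock: 2.45
position: [0.6833, -0.0434, 0.2516]
ee_rot: [[-0.997, -0.074, -0.002], [-0.074, 0.997, 0.003], [0.002, 0.003, -1.0]]
ft_force: [-0.5, 0.6, 0.1]
opening: 0.999
grasp_force: 0.0
row [ 0.0149 -0.0267  0.0074] [ 0.0027 -0.0013  0.005 ] clk 2.5 q [-18.  25.  25.  84. -11.  73. 103.]
```

View pics/w1.png

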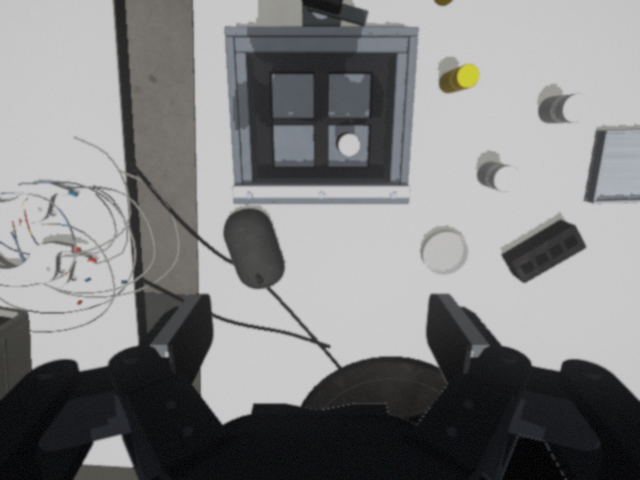

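Wrist view: one amber cap at (348,145) in pocket4, bottle caps at (572,108) and (505,179), yellow decoy (466,76), latch bar open pointing left (367,18). Case corners (227,28),(417,28),(233,202),(409,203).

```bash
python3 - <<'E'
from h import *
import pickle; from scipy.optimize import least_squares
c=pickle.load(open('pics/w1.png.pkl','rb'))
P=np.array([[-79,-86,60.5],[-79,86,60.5],[79,-86,69],[79,86,69]])/1000
U=np.array([(227,28),(417,28),(233,202),(409,203)],float)
def T(p,P):
    a=p[2];return np.c_[p[0]+np.cos(a)*P[:,0]-np.sin(a)*P[:,1],p[1]+np.sin(a)*P[:,0]+np.cos(a)*P[:,1],P[:,2]]
f=lambda p:(np.array([proj(c,x) for x in T(p,P)])-U).ravel()
r=least_squares(f,[.6,-.05,0]);print(r.x,np.degrees(r.x[2]),f(r.x).round(1))
print('pockets',T(r.x,np.array([[-26,-30,4],[-26,30,4],[26,-30,4],[26,30,4]])/1e3).round(4).tolist())
print('latch',T(r.x,np.array([[-94,0,60.5]])/1e3))
for n,u,v,z in [('b1',573,108,.044),('b2',506,179,.044),('amb',348,145,.059),('t',598,127,.016),('t',585,202,.016),('barend',367,17,.068)]: print(n,np.round(at(c,u,v,z),4))
go([.6265,-.0205,.12],184)
E
```

```text
[ 0.60491911 -0.04727331  0.07106647] 4.071808873906853 [-2.8 -1.9  2.5 -1.   0.2  2.3  0.1  1.8]
pockets [[0.5811, -0.079, 0.004], [0.5769, -0.0192, 0.004], [0.633, -0.0754, 0.004], [0.6287, -0.0155, 0.004]]
latch [[ 0.51115638 -0.05394794  0.0605    ]]
b1 [0.5746 0.1975 0.044 ]
b2 [0.6481 0.1467 0.044 ]
amb [ 0.6257 -0.0202  0.059 ]
t [0.5887 0.2479 0.016 ]
t [0.6697 0.2565 0.016 ]
barend [ 0.5178 -0.0149  0.068 ]
row [0.2187 0.1056 0.5281] [ 0.0027 -0.0013  0.005 ] clk 2.5 q [-18.  25.  25.  84. -11.  73. 103.]
```

```bash
python3 -m creep '[[0.22,0.106,0.35,0.003,0,0.005,0],[0.22,0.106,0.5,0.003,0,0.005,0],[0.22,0.106,0.53,0.003,0,0.005,0],[0.22,0.106,0.53,0.003,0,0.005,0],[0.22,0.106,0.53,0.003,0,0.005,0],[0.22,0.106,0.53,0.003,0,0.005,0]]' 40; python3 -c "
from h import *
c=snap('wrist','w2.png');go([.6268,-.0205,.030],184)"
```

```text
clock: 3.1
position: [0.6307, -0.0248, 0.1239]
ee_rot: [[-0.998, -0.065, 0.008], [-0.065, 0.998, -0.003], [-0.007, -0.003, -1.0]]
ft_force: [-0.2, -0.3, 1.4]
opening: 0.501
grasp_force: 0.0
row [0.019  0.0216 0.377 ] [-0.0035  0.0078 -0.0048] clk 3.15 q [-20.  26.  24. 100. -12.  57. 102.]
```

View pics/w2.png

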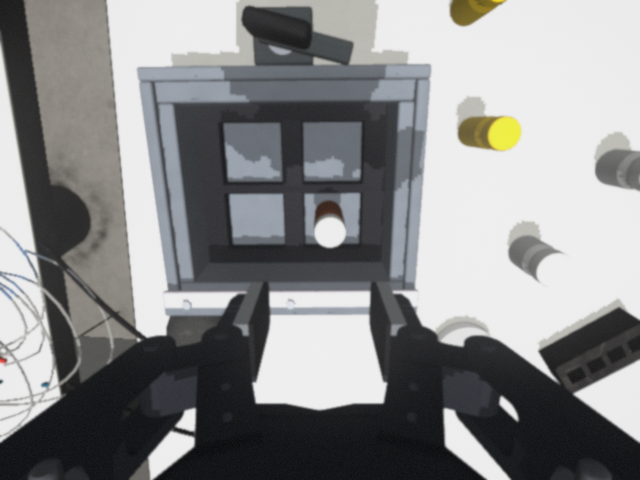

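Cap now at (330,232), gripper axis column ~320; case corners (139,68),(431,66),(165,315),(417,314).

```bash
cat >> h.py <<'E'
from scipy.optimize import least_squares
import pickle
CP=np.array([[-79,-86,60.5],[-79,86,60.5],[79,-86,69],[79,86,69]])/1000
def T(p,P):
    P=np.atleast_2d(P);a=p[2];return np.c_[p[0]+np.cos(a)*P[:,0]-np.sin(a)*P[:,1],p[1]+np.sin(a)*P[:,0]+np.cos(a)*P[:,1],P[:,2]]
def fit(c,U,P,x0):
    f=lambda p:(np.array([proj(c,x) for x in T(p,P)])-np.array(U,float)).ravel()
    r=least_squares(f,x0);print(r.x.round(4),np.degrees(r.x[2]).round(2),f(r.x).round(1));return r.x
E
python3 - <<'E'
from h import *
c=pickle.load(open('pics/w2.png.pkl','rb'))
r=fit(c,[(139,68),(431,66),(165,315),(417,314)],CP,[.6,-.05,.07])
print(T(r,np.array([[26,30,4]])/1e3),at(c,330,233,.059))
go([.6268,-.0205,.030],184)
E
```

```text
[ 0.6052 -0.0472  0.0706] 4.05 [-2.3 -1.   2.  -1.   0.2  1.6  0.1  2. ]
[[ 0.62903486 -0.01545574  0.004     ]] [ 0.62603878 -0.01892453  0.059     ]
row [0.019  0.0216 0.377 ] [-0.0035  0.0078 -0.0048] clk 3.15 q [-20.  26.  24. 100. -12.  57. 102.]
```

```bash
python3 -m creep '[[0,0,0,0,0,0,0],[0,0,0,0,0,0,0],[0,0,0,0,0,0,0]]'; python3 -c "
from h import *
go([.6264,-.0197,.030],184)"
```

```text
clock: 3.45
position: [0.6279, -0.0257, 0.1213]
ee_rot: [[-0.998, -0.064, 0.002], [-0.064, 0.998, -0.003], [-0.002, -0.003, -1.0]]
ft_force: [-0.6, -0.5, -0.3]
opening: 0.499
grasp_force: 0.0
row [0.0052 0.0253 0.3649] [-0.0031  0.0019 -0.0058] clk 3.45 q [-20.  26.  24. 100. -12.  57. 102.]
```

```bash
python3 -m creep '[[0.005,0.025,0.08,-0.003,0.002,-0.006,0],[0.005,0.025,0.16,-0.003,0.002,-0.006,0],[0.005,0.025,0.26,-0.003,0.002,-0.006,0],[0.005,0.025,0.363,-0.003,0.002,-0.006,0],[0.005,0.025,0.363,-0.003,0.002,-0.006,0],[0.005,0.025,0.363,-0.003,0.002,-0.006,0]]';python3 -m creep '[[0,0,0,0,0,0,1],[0,0,0,0,0,0,1],[0,0,0,0,0,0,1],[0,0,0,0,0,0,1],[0,0,0,0,0,0,1]]' 30
```

```text
clock: 4.05
position: [0.6251, -0.0197, 0.0293]
ee_rot: [[-0.998, -0.07, -0.003], [-0.07, 0.998, -0.0], [0.003, -0.0, -1.0]]
ft_force: [0.2, -0.3, 0.4]
opening: 0.504
grasp_force: 0.0
clock: 4.55
position: [0.6271, -0.0195, 0.0313]
ee_rot: [[-0.998, -0.07, 0.002], [-0.07, 0.998, 0.0], [-0.002, -0.0, -1.0]]
ft_force: [0.2, -0.4, 5.6]
opening: 0.221
grasp_force: 29.7
```

```bash
python3 -m creep '[[0,0,-0.2,0,0,0,1],[0,0,-0.4,0,0,0,1],[0,0,-0.5,0,0,0,1],[0,0,-0.5,0,0,0,1]]';python3 -c "
from h import *
c=snap('side','s2.png');go([.628,.225,.155],184)"
```

```text
clock: 4.95
position: [0.6295, -0.0198, 0.16]
ee_rot: [[-0.998, -0.07, 0.008], [-0.07, 0.998, 0.001], [-0.008, 0.0, -1.0]]
ft_force: [0.0, -1.1, -0.9]
opening: 0.224
grasp_force: 29.3
row [-0.0718  0.9753  0.0086] [0.0004 0.0028 0.0006] clk 5.0 q [-21.  23.  24.  99. -11.  60. 101.]
```

View pics/s2.png

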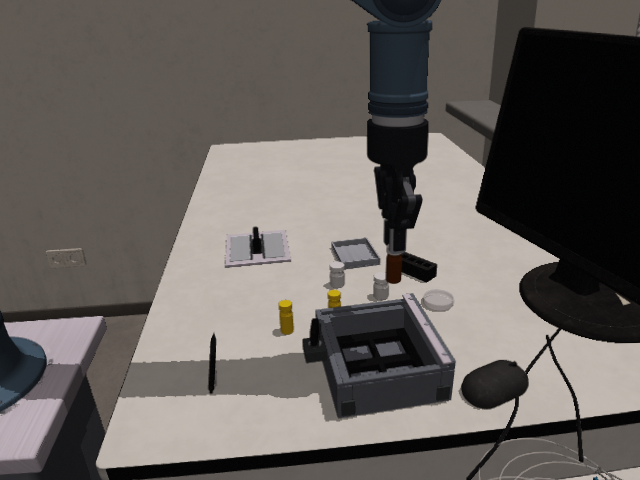

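The vial is held upright (394,265), base at (394,281).

```bash
python3 -m creep '[[-0.07,0.97,0,0,0,0,1],[-0.07,0.97,0,0,0,0,1],[-0.07,0.97,0,0,0,0,1],[-0.07,0.97,0,0,0,0,1],[-0.07,0.97,0,0,0,0,1],[-0.07,0.97,0,0,0,0,1],[-0.07,0.97,0,0,0,0,1]]'>/dev/null;python3 -m creep '[[-0.022,0.312,0,0,0,0,1],[-0.022,0.312,0,0,0,0,1],[-0.022,0.312,0,0,0,0,1],[-0.022,0.312,0,0,0,0,1],[-0.022,0.312,0,0,0,0,1]]';python3 - <<'E'
from h import *
c=pickle.load(open('pics/side0.png.pkl','rb'))
d=pickle.load(open('pics/s2.png.pkl','rb'))
o,r=ray(d,394,281.5); print('vial bottom', o+r*(-.02-.008-o[1])/r[1])
q=lambda u,v:(215+u/3.2,225+v/3.158)
fit(c,[q(375,55),q(483,42),q(526,105),q(415,128)],np.array([[-40,50,16],[40,50,16],[40,-50,16],[-40,-50,16]])/1e3,[.63,.3,.1])
go([.628,.303,.0325],184)
E
```

```text
clock: 6.2
position: [0.6264, 0.2977, 0.1534]
ee_rot: [[-0.998, -0.066, -0.003], [-0.066, 0.998, -0.003], [0.003, -0.003, -1.0]]
ft_force: [-0.0, -0.7, 0.4]
opening: 0.227
grasp_force: 29.4
vial bottom [ 0.62989182 -0.028       0.135534  ]
[0.6281 0.3052 0.1348] 7.72 [-1.3  0.5  0.4 -0.1  2.2  0.6 -1.4 -1.3]
row [-0.0093  0.0224  0.4836] [-0.003  -0.0031 -0.0035] clk 6.2 q [-43.  30.  19.  88. -10.  64.  72.]
```

```bash
python3 -m creep '[[-0.009,0.022,0.2,-0.003,-0.003,-0.003,1],[-0.009,0.022,0.35,-0.003,-0.003,-0.003,1],[-0.009,0.022,0.44,-0.003,-0.003,-0.003,1],[-0.009,0.022,0.47,-0.003,-0.003,-0.003,1],[-0.009,0.022,0.48,-0.003,-0.003,-0.003,1],[-0.009,0.022,0.484,-0.003,-0.003,-0.003,1],[-0.009,0.022,0.484,-0.003,-0.003,-0.003,1],[-0.009,0.022,0.484,-0.003,-0.003,-0.003,1]]';python3 -c "
from h import *
go([.628,.303,.0305],184)"
```

```text
clock: 7.0
position: [0.6289, 0.308, 0.0353]
ee_rot: [[-0.997, -0.073, 0.004], [-0.073, 0.997, 0.005], [-0.004, 0.005, -1.0]]
ft_force: [1.1, 0.3, -0.6]
opening: 0.228
grasp_force: 29.4
row [ 0.0051 -0.0197  0.0191] [0.0043 0.0038 0.0034] clk 7.0 q [-41.  38.  17.  91. -13.  52.  74.]
```

```bash
python3 -m creep '[[0,0,0.008,0,0.004,0,1],[0,0,0.016,0,0.004,0,1],[0,0,0.016,0,0.004,0,1],[0,0,0.016,0,0.004,0,1],[0,0,0.016,0,0.004,0,1]]';python3 -c "
from h import *
go([.628,.303,.0303],184)"
```

```text
clock: 7.5
position: [0.6283, 0.3081, 0.0305]
ee_rot: [[-0.997, -0.074, -0.002], [-0.074, 0.997, 0.004], [0.001, 0.004, -1.0]]
ft_force: [-0.5, -0.0, 5.1]
opening: 0.224
grasp_force: 30.0
row [ 0.0029 -0.0204  0.0005] [ 0.004  -0.0013  0.0038] clk 7.5 q [-41.  39.  16.  91. -13.  52.  74.]
```

```bash
python3 -m creep '[[0,0,-0.004,0,0,0,0.3],[0,0,-0.004,0,0,0,0.1],[0,0,-0.004,0,0,0,-0.1],[0,0,-0.004,0,0,0,-0.1],[0,0,-0.12,0,0,0,-0.1],[0,0,-0.3,0,0,0,-0.1],[0,0,-0.45,0,0,0,-0.1],[0,0,-0.45,0,0,0,-0.1]]' ;python3 -c "
from h import *
c=snap('wrist','w3.png');go([.5760,.1985,.12],184)"
```

```text
clock: 8.3
position: [0.633, 0.309, 0.1497]
ee_rot: [[-0.997, -0.073, 0.009], [-0.073, 0.997, 0.009], [-0.009, 0.009, -1.0]]
ft_force: [0.5, -0.9, 0.8]
opening: 0.551
grasp_force: 0.0
row [ 0.2514 -0.4223  0.1013] [0.0063 0.0042 0.0033] clk 8.35 q [-43.  31.  18.  88. -11.  63.  73.]
```

View pics/w3.png

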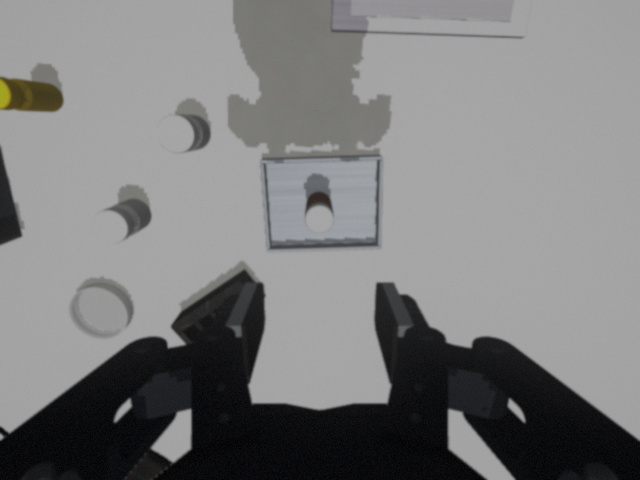

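The amber vial stands in the tray (319,215); bottle caps at (177,133) and (113,226).

```bash
python3 -m creep '[[0.25,-0.42,0.1,0.006,0.004,0.003,-0.3],[0.25,-0.42,0.1,0.006,0.004,0.003,-0.3],[0.25,-0.42,0.1,0.006,0.004,0.003,-0.3],[0.25,-0.42,0.1,0.006,0.004,0.003,-0.3],[0.25,-0.42,0.1,0.006,0.004,0.003,-0.3],[0.25,-0.42,0.1,0.006,0.004,0.003,-0.3]]' ;python3 -c "
from h import *
c=pickle.load(open('pics/w3.png.pkl','rb'))
print(at(c,177,133,.044),at(c,113,226,.044))
go([.5750,.1985,.0145],184)"
```

```text
clock: 8.95
position: [0.5731, 0.1998, 0.1163]
ee_rot: [[-0.997, -0.073, -0.007], [-0.072, 0.997, -0.003], [0.008, -0.002, -1.0]]
ft_force: [-0.7, -0.4, -0.0]
opening: 0.655
grasp_force: 0.0
[0.57346305 0.20233688 0.044     ] [0.64678272 0.15029809 0.044     ]
row [-0.0103 -0.0047  0.407 ] [-0.0023 -0.0072  0.0026] clk 8.95 q [-39.  24.  20. 103.  -9.  56.  79.]
```

```bash
python3 -m creep '[[-0.006,0.001,0.15,-0.002,-0.007,0.003,-0.3],[-0.006,0.001,0.3,-0.002,-0.007,0.003,-0.3],[-0.006,0.001,0.38,-0.002,-0.007,0.003,-0.3],[-0.006,0.001,0.4,-0.002,-0.007,0.003,-0.3],[-0.006,0.001,0.4,-0.002,-0.007,0.003,-0.3],[-0.006,0.001,0.4,-0.002,-0.007,0.003,-0.3]]';python3 -m creep '[[0,0,0,0,0,0,1],[0,0,0,0,0,0,1],[0,0,0,0,0,0,1],[0,0,0,0,0,0,1],[0,0,0,0,0,0,1],[0,0,0,0,0,0,1]]' 30
```

```text
clock: 9.55
position: [0.5755, 0.1992, 0.018]
ee_rot: [[-0.998, -0.068, 0.003], [-0.068, 0.998, 0.0], [-0.003, 0.0, -1.0]]
ft_force: [0.1, 0.1, -0.5]
opening: 0.649
grasp_force: 0.0
clock: 10.15
position: [0.5755, 0.1987, 0.0183]
ee_rot: [[-0.998, -0.067, 0.003], [-0.067, 0.998, 0.001], [-0.003, 0.0, -1.0]]
ft_force: [-0.7, 0.7, 6.8]
opening: 0.292
grasp_force: 29.6
```

```bash
python3 -m creep '[[0,0,-0.2,0,0,0,1],[0,0,-0.4,0,0,0,1],[0,-0.2,-0.5,0,0,0,1],[0,-0.4,-0.5,0,0,0,1],[0.05,-0.6,-0.5,0,0,0,1],[0.052,-0.8,-0.5,0,0,0,1],[0.052,-0.87,-0.5,0,0,0,1],[0.052,-0.87,-0.5,0,0,0,1],[0.052,-0.87,-0.5,0,0,0,1],[0.052,-0.87,-0.5,0,0,0,1]]';python3 -c "
from h import *
c=snap('side','s3.png');go([.5771,-.0191,.026],184)"
```

```text
clock: 11.15
position: [0.5753, -0.0177, 0.1415]
ee_rot: [[-0.998, -0.07, -0.001], [-0.07, 0.998, -0.0], [0.001, 0.0, -1.0]]
ft_force: [0.9, 0.4, 0.4]
opening: 0.288
grasp_force: 29.4
row [-0.0066 -0.0075  0.462 ] [-0.     -0.0008  0.001 ] clk 11.2 q [-24.  19.  25. 106. -10.  57. 100.]
```

```bash
python3 -m creep '[[-0.007,-0.007,0.15,0,0,0,1],[-0.007,-0.007,0.3,0,0,0,1],[-0.007,-0.007,0.4,0,0,0,1],[-0.007,-0.007,0.45,0,0,0,1],[-0.007,-0.007,0.46,0,0,0,1],[-0.007,-0.007,0.468,0,0,0,1],[-0.007,-0.007,0.474,0,0,0,1],[-0.007,-0.007,0.476,0,0,0,1],[-0.007,-0.007,0.476,0,0,0,1]]';python3 -c "
from h import *
go([.5771,-.0191,.0222],184)"
```

```text
clock: 12.1
position: [0.5783, -0.0216, 0.0239]
ee_rot: [[-0.998, -0.067, 0.002], [-0.067, 0.998, -0.001], [-0.002, -0.001, -1.0]]
ft_force: [-0.1, 0.1, -0.8]
opening: 0.287
grasp_force: 29.5
row [0.0043 0.0102 0.007 ] [-0.0009  0.0018 -0.0024] clk 12.1 q [-20.  29.  22. 110. -15.  44. 104.]
```

```bash
python3 -m creep '[[0.004,0.008,0.004,0,0,0,1],[0.004,0.008,0.008,0,0,0,1],[0.004,0.008,0.008,0,0,0,1],[0.004,0.008,0.008,0,0,0,1]]';python3 -m creep '[[0,0,-0.004,0,0,0,0.3],[0,0,-0.004,0,0,0,0.15],[0,0,-0.004,0,0,0,0.05],[0,0,-0.004,0,0,0,0.05],[0,0,-0.1,0,0,0,0.05],[0,0,-0.3,0,0,0,0],[0,0,-0.45,0,0,0,0],[0,0,-0.5,0,0,0,-0.3],[0,0,-0.5,0,0,0,-0.3]]';python3 -c "
from h import *
go([.647,.149,.13],184)"
```

```text
clock: 12.5
position: [0.5777, -0.0195, 0.0223]
ee_rot: [[-0.998, -0.067, 0.003], [-0.067, 0.998, -0.001], [-0.002, -0.001, -1.0]]
ft_force: [0.4, 1.0, 5.3]
opening: 0.29
grasp_force: 30.6
clock: 13.4
position: [0.5783, -0.0195, 0.1484]
ee_rot: [[-0.998, -0.067, 0.005], [-0.067, 0.998, -0.0], [-0.005, -0.001, -1.0]]
ft_force: [0.2, 0.3, -0.5]
opening: 0.651
grasp_force: 0.0
row [-0.319   0.6541  0.0748] [-0.0006  0.0051 -0.0024] clk 13.4 q [-24.  19.  26. 106. -10.  57. 100.]
```

```bash
python3 -m creep '[[-0.15,0.2,0.0,0,0,0,-0.3],[-0.25,0.4,0.05,0,0,0,-0.3],[-0.323,0.6,0.07,0,0.003,0,-0.3],[-0.323,0.648,0.07,0,0.003,0,-0.3],[-0.323,0.648,0.07,0,0.003,0,-0.3],[-0.323,0.648,0.07,0,0.003,0,-0.3],[-0.323,0.648,0.07,0,0.003,0,-0.3]]';python3 -c "
from h import *
c=pickle.load(open('pics/w2.png.pkl','rb'));print(at(c,554,266,.044))
go([.648,.148,.0165],184)"
```

```text
clock: 14.1
position: [0.6448, 0.1449, 0.1264]
ee_rot: [[-0.998, -0.065, -0.006], [-0.065, 0.998, -0.004], [0.006, -0.003, -1.0]]
ft_force: [-0.6, -0.8, 0.4]
opening: 0.648
grasp_force: 0.0
[0.64467602 0.14589126 0.044     ]
row [-0.0163  0.0131  0.4396] [-0.0032 -0.006  -0.0046] clk 14.1 q [-33.  29.  22.  94. -12.  59.  87.]
```

```bash
python3 -m creep '[[-0.011,0.011,0.15,-0.003,-0.006,-0.005,-0.3],[-0.011,0.011,0.3,-0.003,-0.006,-0.005,-0.3],[-0.011,0.011,0.4,-0.003,-0.006,-0.005,-0.3],[-0.011,0.011,0.435,-0.003,-0.006,-0.005,-0.3],[-0.011,0.011,0.435,-0.003,-0.006,-0.005,-0.3],[-0.011,0.011,0.435,-0.003,-0.006,-0.005,-0.3]]';python3 -m creep '[[0,0,0,0,0,0,1],[0,0,0,0,0,0,1],[0,0,0,0,0,0,1],[0,0,0,0,0,0,1],[0,0,0,0,0,0,1],[0,0,0,0,0,0,1]]' 30;python3 -m creep '[[0,0,-0.2,0,0,0,1],[0,0,-0.4,0,0,0,1],[0,0,-0.5,0,0,0,1],[0,0,-0.5,0,0,0,1]]';python3 -c "
from h import *
go([.5813,-.0789,.145],184)"
```

```text
clock: 14.7
position: [0.6496, 0.1492, 0.0209]
ee_rot: [[-0.997, -0.071, 0.005], [-0.071, 0.997, 0.002], [-0.005, 0.002, -1.0]]
ft_force: [0.9, -0.3, -0.2]
opening: 0.652
grasp_force: 0.0
clock: 15.3
position: [0.6509, 0.1476, 0.0226]
ee_rot: [[-0.997, -0.071, 0.007], [-0.071, 0.997, 0.0], [-0.007, -0.0, -1.0]]
ft_force: [0.0, -2.6, 7.6]
opening: 0.003
grasp_force: 3.8
clock: 15.7
position: [0.6525, 0.1508, 0.1514]
ee_rot: [[-0.997, -0.072, 0.015], [-0.072, 0.997, 0.006], [-0.015, 0.005, -1.0]]
ft_force: [0.5, -0.1, -0.1]
opening: 0.003
grasp_force: 0.0
row [ 0.3508 -0.896   0.016 ] [0.0047 0.0144 0.0025] clk 15.7 q [-33.  28.  22.  93. -12.  61.  86.]
```

```bash
python3 -c "
from h import *
a=snap('side','s4.png')['color'];b=snap('wrist','w4.png')['color']
cv2.imwrite('pics/m4.png',np.hstack([a[220:420,200:500].repeat(2,0).repeat(2,1)[:, :300*2][:400,:],np.zeros((400,1,3),np.uint8)]))
go([.647,.148,.15],184)"
```

```text
row [ 0.0055 -0.009  -0.0178] [0.0028 0.0047 0.0028] clk 15.8 q [-33.  28.  22.  94. -12.  61.  86.]
```

View pics/w4.png

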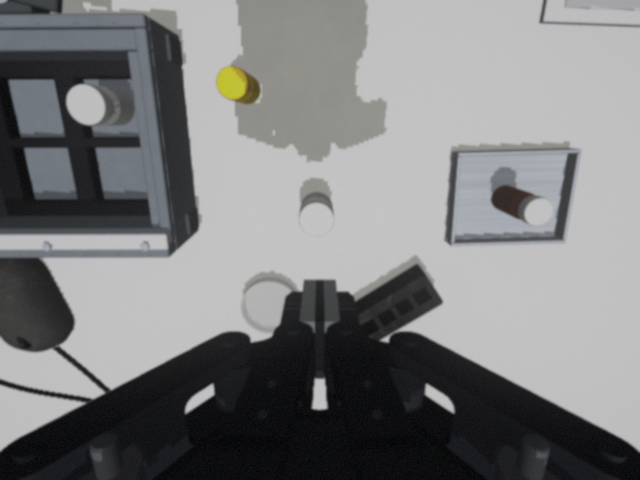

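View pics/m4.png

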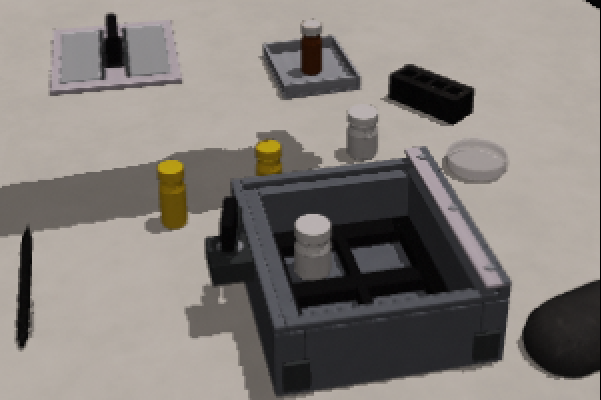

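Bottle 2 slipped but still stands: wrist cap (317,216), side cap (381,276). Bottle 1 stands in pocket2, amber in the tray.

```bash
python3 -c "
from h import *
c=pickle.load(open('pics/w4.png.pkl','rb'));d=pickle.load(open('pics/s4.png.pkl','rb'))
p=at(c,317,216,.044);print(p,at(d,381,276,.044), 'amb', at(c,537,211,.058),at(d,355.5,231.5,.058))
go([p[0],p[1],.0165],184)"
```

```text
[0.64456219 0.14810027 0.044     ] [0.64902205 0.14557046 0.044     ] amb [0.62582344 0.30678193 0.058     ] [0.6289902  0.30910623 0.058     ]
row [ 0.0178 -0.0094  0.5162] [0.0028 0.0047 0.0028] clk 15.8 q [-33.  28.  22.  94. -12.  61.  86.]
```

```bash
python3 -m creep '[[0.012,-0.009,0.0,0.003,0.005,0.003,-0.3],[0.012,-0.009,0.1,0.003,0.005,0.003,-0.3],[0.012,-0.009,0.15,0.003,0.005,0.003,-0.3],[0.012,-0.009,0.2,0.003,0.005,0.003,-0.3],[0.012,-0.009,0.25,0.003,0.005,0.003,-0.3],[0.012,-0.009,0.25,0.003,0.005,0.003,-0.3],[0.012,-0.009,0.25,0.003,0.005,0.003,-0.3],[0.012,-0.009,0.25,0.003,0.005,0.003,-0.3]]';python3 -c "
from h import *
go([.6465,.1480,.0155],184)"
```

```text
clock: 16.6
position: [0.6461, 0.1478, 0.0829]
ee_rot: [[-0.998, -0.069, -0.0], [-0.069, 0.998, -0.001], [0.0, -0.001, -1.0]]
ft_force: [-0.4, 0.1, 0.2]
opening: 0.648
grasp_force: 0.0
row [-0.0019  0.0008  0.2694] [-0.0008 -0.0004 -0.0004] clk 16.6 q [-32.  32.  21.  96. -13.  55.  88.]
```

```bash
python3 -m creep '[[0,0,0.07,0,0,0,-0.3],[0,0,0.14,0,0,0,-0.3],[0,0,0.2,0,0,0,-0.3],[0,0,0.25,0,0,0,-0.3],[0,0,0.272,0,0,0,-0.3],[0,0,0.272,0,0,0,-0.3],[0,0,0.272,0,0,0,-0.3]]';python3 -m creep '[[0,0,0,0,0,0,1],[0,0,0,0,0,0,1],[0,0,0,0,0,0,1],[0,0,0,0,0,0,1],[0,0,0,0,0,0,1],[0,0,0,0,0,0,1]]' 30
```

```text
clock: 17.3
position: [0.6455, 0.1476, 0.0141]
ee_rot: [[-0.998, -0.069, -0.001], [-0.069, 0.998, -0.001], [0.002, -0.001, -1.0]]
ft_force: [0.2, 0.1, 0.5]
opening: 0.653
grasp_force: 0.0
clock: 17.9
position: [0.646, 0.1479, 0.0151]
ee_rot: [[-0.998, -0.069, -0.0], [-0.069, 0.998, -0.001], [0.0, -0.001, -1.0]]
ft_force: [-0.9, 1.0, 6.3]
opening: 0.298
grasp_force: 29.6
```

```bash
python3 -m creep '[[0,0,-0.2,0,0,0,1],[0,0,-0.4,0,0,0,1],[0,0,-0.52,0,0,0,1],[0,0,-0.52,0,0,0,1],[0,0,-0.52,0,0,0,1]]';python3 -c "
from h import *
go([.5814,-.0789,.145],184)"
```

```text
clock: 18.4
position: [0.6452, 0.1479, 0.1441]
ee_rot: [[-0.998, -0.069, -0.002], [-0.069, 0.998, -0.001], [0.002, -0.001, -1.0]]
ft_force: [0.1, -0.5, -0.2]
opening: 0.298
grasp_force: 29.6
row [ 0.3175 -0.8872 -0.0024] [-0.0006 -0.0017 -0.0003] clk 18.4 q [-34.  28.  23.  94. -12.  61.  86.]
```

```bash
python3 -m creep '[[0.07,-0.2,0,0,0,0,1],[0.14,-0.4,0,0,0,0,1],[0.21,-0.6,0,0,0,0,1],[0.28,-0.8,0,0,0,0,1],[0.317,-0.887,0,0,0,0,1],[0.317,-0.887,0,0,0,0,1],[0.317,-0.887,0,0,0,0,1],[0.317,-0.887,0,0,0,0,1],[0.317,-0.887,0,0,0,0,1]]';python3 -c "
from h import *
go([.5814,-.0789,.026],184)"
```

```text
clock: 19.3
position: [0.5817, -0.0762, 0.1433]
ee_rot: [[-0.997, -0.073, -0.004], [-0.073, 0.997, -0.0], [0.004, -0.0, -1.0]]
ft_force: [-0.7, 0.9, -1.1]
opening: 0.298
grasp_force: 29.6
row [ 1.000e-04 -1.060e-02  4.692e-01] [-0.0002 -0.0036  0.0035] clk 19.3 q [-19.  20.  27. 105. -11.  58. 107.]
```

```bash
python3 -m creep '[[0,-0.01,0.15,0,0,0.003,1],[0,-0.01,0.3,0,0,0.003,1],[0,-0.01,0.4,0,0,0.003,1],[0,-0.01,0.45,0,0,0.003,1],[0,-0.01,0.47,0,0,0.003,1],[0,-0.01,0.48,0,0,0.003,1],[0,-0.01,0.484,0,0,0.003,1],[0,-0.01,0.484,0,0,0.003,1]]';python3 -c "
from h import *
go([.5814,-.0789,.0192],184)"
```

```text
clock: 20.1
position: [0.5829, -0.0816, 0.0247]
ee_rot: [[-0.998, -0.066, 0.001], [-0.066, 0.998, -0.001], [-0.0, -0.001, -1.0]]
ft_force: [-0.1, 0.2, 0.6]
opening: 0.302
grasp_force: 29.6
row [0.0052 0.0114 0.0219] [-0.0012  0.0004 -0.0032] clk 20.1 q [-15.  30.  24. 108. -17.  45. 111.]
```

```bash
python3 -m creep '[[0.005,0.009,0.008,0,0,0,1],[0.005,0.009,0.016,0,0,0,1],[0.005,0.009,0.021,0,0,0,1],[0.005,0.009,0.021,0,0,0,1],[0.005,0.009,0.021,0,0,0,1]]';python3 -m creep '[[0,0,-0.004,0,0,0,0.3],[0,0,-0.004,0,0,0,0.15],[0,0,-0.004,0,0,0,0.05],[0,0,-0.004,0,0,0,0.05],[0,0,-0.1,0,0,0,0.05],[0,0,-0.3,0,0,0,0],[0,0,-0.45,0,0,0,0],[0,0,-0.6,0,0,0,-0.3],[0,0,-0.6,0,0,0,-0.3]]';python3 -c "
from h import *
go([.48,.2,.30],94)"
```

```text
clock: 20.6
position: [0.5808, -0.079, 0.0191]
ee_rot: [[-0.998, -0.066, -0.001], [-0.066, 0.998, -0.0], [0.001, -0.0, -1.0]]
ft_force: [-2.0, 0.6, 4.7]
opening: 0.298
grasp_force: 30.2
clock: 21.5
position: [0.5854, -0.0803, 0.1746]
ee_rot: [[-0.998, -0.066, 0.011], [-0.066, 0.998, -0.001], [-0.011, -0.002, -1.0]]
ft_force: [0.9, 0.7, -0.3]
opening: 0.65
grasp_force: 0.0
row [ 0.3417  1.1453 -0.5075] [0.0064 0.0094 1.4961] clk 21.5 q [-20.  18.  28. 103. -10.  60. 106.]
```

```bash
python3 -m creep '[[0.1,0.2,-0.2,0.006,0.009,0.15,-0.6],[0.2,0.4,-0.3,0.006,0.009,0.3,-0.6],[0.3,0.6,-0.34,0.006,0.009,0.45,-0.6],[0.3,0.8,-0.34,0.006,0.009,0.6,-0.6],[0.3,0.8,-0.34,0.006,0.009,0.75,-0.6],[0.3,0.8,-0.34,0.006,0.009,0.9,-0.6],[0.3,0.8,-0.34,0.006,0.009,1.0,-0.6],[0.3,0.8,-0.34,0.006,0.009,1.0,-0.6]]';python3 -c "
from h import *
go([.425,.25,.26],90)"
```

```text
clock: 22.3
position: [0.4916, 0.1167, 0.2522]
ee_rot: [[-0.555, 0.832, -0.014], [0.832, 0.555, -0.003], [0.005, -0.013, -1.0]]
ft_force: [0.7, 0.5, 0.6]
opening: 0.802
grasp_force: 0.0
row [ 0.5917  0.0736 -0.029 ] [-0.0138 -0.0011  0.5615] clk 22.3 q [-43.   4.  26. 109.  -2.  69.  18.]
```

```bash
python3 -m creep '[[0.2,0.03,-0.03,-0.013,0,0.15,-0.6],[0.4,0.05,-0.03,-0.013,0,0.3,-0.6],[0.59,0.074,-0.03,-0.013,0,0.45,-0.6],[0.59,0.074,-0.03,-0.013,0,0.56,-0.6],[0.59,0.074,-0.03,-0.013,0,0.56,-0.6],[0.59,0.074,-0.03,-0.013,0,0.56,-0.6],[0.59,0.074,-0.03,-0.013,0,0.56,-0.6]]';python3 -c "
from h import *
c=snap('wrist','w5.png')
go([.425,.25,.26],90)"
```

```text
clock: 23.0
position: [0.4259, 0.2475, 0.2603]
ee_rot: [[-0.004, 1.0, -0.001], [1.0, 0.004, 0.0], [0.0, -0.001, -1.0]]
ft_force: [-0.7, -0.6, 0.5]
opening: 0.801
grasp_force: 0.0
row [ 0.0107 -0.0047  0.002 ] [-0.0006 -0.0005  0.0027] clk 23.05 q [-53.   2.  19. 110.  -1.  69. -34.]
```

View pics/w5.png

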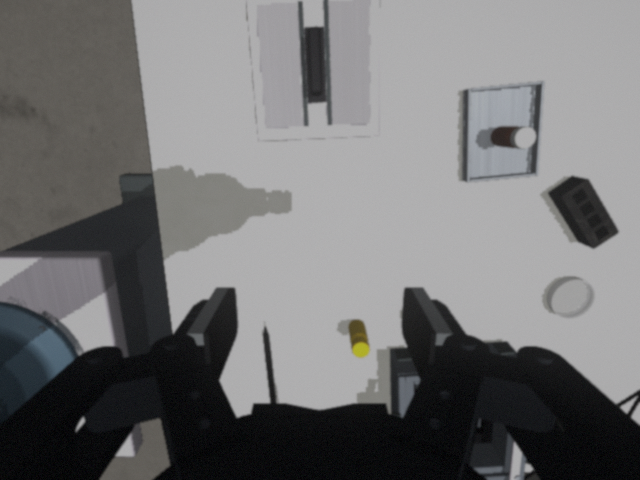

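Cover corners (258,141),(378,136), rib (316,63).

```bash
python3 -c "
from h import *
c=pickle.load(open('pics/w5.png.pkl','rb'))
a=at(c,258,141,.006);b=at(c,378,136,.006);print(a,b,np.linalg.norm(a-b))
y=np.arctan2(*(b-a)[[1,0]]);m=(a+b)/2+.075*np.array([-np.sin(y),np.cos(y),0]);print('yaw',np.degrees(y),'centre',m,'rib',at(c,316,63,.03))
go([m[0],m[1]-.07,.2],90+np.degrees(y))"
```

```text
[0.35518943 0.30166163 0.006     ] [0.48968792 0.30760755 0.006     ] 0.13462986207825706
yaw 2.531290145014347 centre [0.4191263  0.37956141 0.006     ] rib [0.42051865 0.37869299 0.03      ]
row [ 0.2489 -0.0274  0.2422] [-0.0006 -0.0005 -0.0395] clk 23.05 q [-53.   2.  19. 110.  -1.  69. -34.]
```

```bash
python3 -m creep '[[0.15,-0.01,0.15,0,0,-0.04,-0.2],[0.3,-0.02,0.3,0,0,-0.04,-0.2],[0.3,-0.027,0.4,0,0,-0.04,-0.2],[0.3,-0.027,0.45,0,0,-0.04,-0.2],[0.3,-0.027,0.45,0,0,-0.04,-0.2],[0.3,-0.027,0.45,0,0,-0.04,-0.2],[0.3,-0.027,0.45,0,0,-0.04,-0.2]]';python3 -c "
from h import *
c=snap('wrist','w6.png')
go([.42,.379,.06],92.5)"
```

```text
clock: 23.75
position: [0.421, 0.3232, 0.1507]
ee_rot: [[-0.043, 0.999, 0.003], [0.999, 0.043, 0.004], [0.004, 0.003, -1.0]]
ft_force: [-0.1, 0.6, 0.9]
opening: 0.6
grasp_force: 0.0
row [0.2206 0.0053 0.3638] [ 0.0029 -0.0037 -0.0002] clk 23.8 q [-56.  13.  16. 112.  -4.  56. -36.]
```

View pics/w6.png

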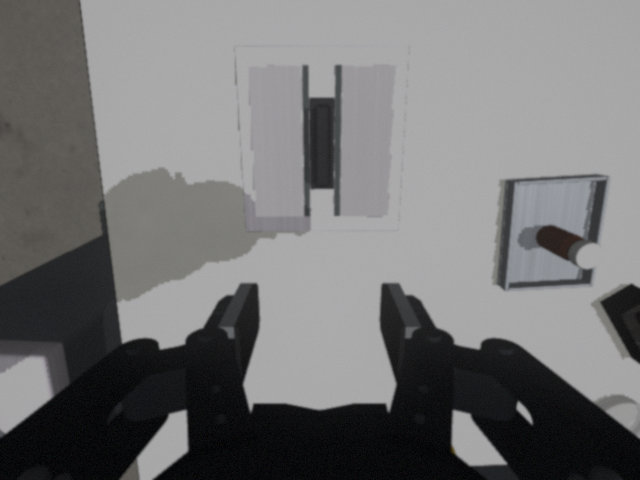

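Whole cover visible: corners (236,46),(409,45),(246,232),(400,230); rib about (321,143).

```bash
python3 -c "
from h import *
c=pickle.load(open('pics/w6.png.pkl','rb'))
r=fit(c,[(236,46),(409,45),(246,232),(400,230)],np.array([[-68,75,6],[68,75,6],[-68,-75,6],[68,-75,6]])/1e3,[.42,.38,0])
for p in [[-6,30,41],[6,30,41],[-6,-30,41],[6,-30,41]]: print(proj(c,T(r,np.array(p)/1e3)[0]).round(0))
go([r[0],r[1],.06],90+np.degrees(r[2]))"
```

```text
[0.4206 0.3797 0.0497] 2.85 [-1.2  0.1  0.9 -0.2  0.8 -0.4 -0.5  0.6]
[315. 104.]
[331. 104.]
[316. 187.]
[331. 187.]
row [0.2233 0.0077 0.3638] [ 0.003  -0.0037 -0.006 ] clk 23.8 q [-56.  13.  16. 112.  -4.  56. -36.]
```

```bash
python3 -m creep '[[0.15,0.005,0.05,0.003,-0.004,-0.006,-0.2],[0.223,0.008,0.15,0.003,-0.004,-0.006,-0.2],[0.223,0.008,0.25,0.003,-0.004,-0.006,-0.2],[0.223,0.008,0.35,0.003,-0.004,-0.006,-0.2],[0.223,0.008,0.35,0.003,-0.004,-0.006,-0.2],[0.223,0.008,0.35,0.003,-0.004,-0.006,-0.2],[0.223,0.008,0.35,0.003,-0.004,-0.006,-0.2]]';python3 -c "
from h import *
go([.4206,.3797,.013],92.85)"
```

```text
clock: 24.5
position: [0.4201, 0.3804, 0.0634]
ee_rot: [[-0.051, 0.999, -0.0], [0.999, 0.051, -0.0], [-0.0, -0.0, -1.0]]
ft_force: [-0.2, 0.5, 0.7]
opening: 0.602
grasp_force: 0.0
row [-0.0027  0.002   0.2018] [-0.0001  0.0001  0.0011] clk 24.5 q [-58.  23.  13. 110.  -7.  47. -37.]
```

```bash
python3 -m creep '[[-0.003,0.002,0.07,0,0,0,-0.2],[-0.003,0.002,0.14,0,0,0,-0.2],[-0.003,0.002,0.18,0,0,0,-0.2],[-0.003,0.002,0.2,0,0,0,-0.2],[-0.003,0.002,0.2,0,0,0,-0.2],[-0.003,0.002,0.2,0,0,0,-0.2]]';python3 -m creep '[[0,0,0,0,0,0,0.5],[0,0,0,0,0,0,0.8],[0,0,0,0,0,0,1],[0,0,0,0,0,0,1],[0,0,0,0,0,0,1],[0,0,0,0,0,0,1]]' 90
```

```text
clock: 25.1
position: [0.4195, 0.379, 0.0121]
ee_rot: [[-0.052, 0.999, -0.002], [0.999, 0.052, -0.002], [-0.002, -0.002, -1.0]]
ft_force: [-0.6, 0.1, 0.3]
opening: 0.605
grasp_force: 0.0
clock: 25.7
position: [0.4195, 0.379, 0.0121]
ee_rot: [[-0.051, 0.999, -0.002], [0.999, 0.051, -0.002], [-0.002, -0.002, -1.0]]
ft_force: [-1.2, -1.1, 5.4]
opening: 0.093
grasp_force: 88.5
```

```bash
python3 -m creep '[[0,0,-0.03,0,0,0,1],[0,0,-0.1,0,0,0,1],[0,0,-0.2,0,0,0,1],[0,0,-0.35,0,0,0,1],[0,0,-0.5,0,0,0,1],[0,0,-0.65,0,0,0,1],[0,0,-0.8,0,0,0,1],[0,0,-0.8,0,0,0,1],[0,0,-0.8,0,0,0,1]]';python3 -c "
from h import *
c=snap('side','s7.png')['color']
i=c[288:413,300:466]; cv2.imwrite('pics/c7.png',cv2.resize(i,(797,600),interpolation=cv2.INTER_CUBIC))
go([.60,.18,.212],94)"
```

```text
clock: 26.6
position: [0.4194, 0.3792, 0.2119]
ee_rot: [[-0.052, 0.999, -0.002], [0.999, 0.052, -0.002], [-0.002, -0.002, -1.0]]
ft_force: [-0.1, 0.4, -2.5]
opening: 0.095
grasp_force: 88.4
row [-0.8301  0.684  -0.0068] [-0.0045  0.004  -0.0172] clk 26.65 q [-60.  13.  15. 104.  -4.  64. -40.]
```

View pics/c7.png

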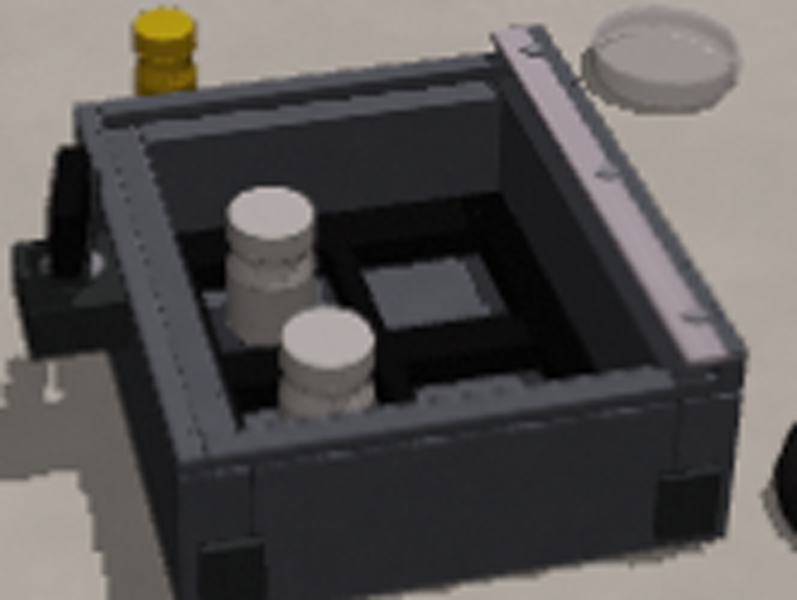

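Both bottles stand in pockets (cap centres crop 270,213 and 328,337); case corners (77,103),(180,466),(545,27),(745,355). Fit with the bottles (known from arm positions) as fiducials.

```bash
python3 - <<'E'
from h import *
c=pickle.load(open('pics/s7.png.pkl','rb'))
q=lambda u,v:(300+u/4.8,288+v/4.8)
b=[at(c,*q(270,213),.048),at(c,*q(328,337),.048)]
o=np.mean([b[0]-[.5777,-.0195,.048],b[1]-[.5808,-.079,.048]],0);print(b,o)
r=fit(c,[q(180,466),q(77,103),q(745,355),q(545,27)],CP[[0,1,2,3]],[.6,-.05,.07]);print('side corrected',r[:2]-o[:2])
w=pickle.load(open('pics/w4.png.pkl','rb'));print('w4 b1 off',at(w,87,104,.048)-[.5777,-.0195,.048])
U=[(148,14),(170,255)]  # near-left top, far-left top in w4
print(at(w,148,14,.0605),T([.6052,-.0472,.0706],CP[1])); print(at(w,*U[1],.069),T([.6052,-.0472,.0706],CP[3]))
E
```

```text
[array([ 0.57802431, -0.01957194,  0.048     ]), array([ 0.5850824 , -0.08082465,  0.048     ])] [ 2.30335524e-03 -9.48296347e-04 -1.38777878e-17]
[ 0.6068 -0.0501  0.0679] 3.89 [-0.9 -0.5 -0.6  0.3  1.3  0.   0.2 -0.3]
side corrected [ 0.60453277 -0.04913123]
w4 b1 off [-2.32759477e-03  3.49946838e-03 -1.38777878e-17]
[0.5197284 0.0348117 0.0605   ] [[0.52033024 0.03301299 0.0605    ]]
[0.67448636 0.04466459 0.069     ] [[0.67793664 0.04415853 0.069     ]]
```

```bash
cat >> h.py <<'E'
CASE=[.6058,-.0485,np.radians(4.0)]
def cov(xb,zb,th,dy=0.):
    a=np.radians(th);C=np.array([xb-68*np.cos(a),dy*1e3,zb+68*np.sin(a)])+12.1*np.array([np.sin(a),0,np.cos(a)])
    p=T(CASE,C/1e3)[0];print('tcp',p.round(4));go(p,90+4.0,th)
def edge():
    "case-frame far-bottom edge from measured tool pose"
    s=observe();R=np.array(s['ee_rot']);a=CASE[2];Rc=Ro.from_euler('z',a).as_matrix()
    n=-R[:,2];x=R[:,1];B=s['position']-.0121*n+.068*x;N=B-.136*x
    f=lambda P:(Rc.T@(P-[CASE[0],CASE[1],0])*1e3).round(1)
    print('far edge',f(B),'near',f(N),'th',np.degrees(np.arcsin(-x[2])).round(2),'F',np.round(s['ft_force'],1),'clk',s['clock'])
E
python3 -m creep '[[-0.09,0.07,0,0,0,0,1],[-0.18,0.15,0,0,0,0,1],[-0.3,0.25,0,0,0,0,1],[-0.42,0.35,0,0,0,0,1],[-0.54,0.45,0,0,0,0,1],[-0.66,0.55,0,0,0,0,1],[-0.76,0.64,0,0,0,0,1],[-0.83,0.684,0,0,0,-0.017,1],[-0.83,0.684,0,0,0,-0.017,1],[-0.83,0.684,0,0,0,-0.017,1]]'
python3 - <<'E'
from h import *
w=pickle.load(open('pics/w6.png.pkl','rb'));print('bias',at(w,587,256,.058)-[.628,.308,.058])
cov(54,110,15)
E
```

```text
clock: 27.65
position: [0.5992, 0.1801, 0.2088]
ee_rot: [[-0.068, 0.998, -0.008], [0.998, 0.068, -0.004], [-0.004, -0.008, -1.0]]
ft_force: [-0.3, 0.6, -1.8]
opening: 0.092
grasp_force: 88.4
bias [-3.57178099e-03  4.93569671e-04 -6.93889390e-18]
tcp [ 0.5973 -0.0491  0.1393]
row [-0.9132 -0.0679  0.2821] [ 0.2425  0.0034 -0.0023] clk 27.65 q [-39.  20.  23.  95.  -9.  66. -10.]
```

```bash
python3 -m creep '[[-0.1,-0.01,0.03,0.03,0,0,1],[-0.2,-0.02,0.06,0.06,0,0,1],[-0.32,-0.03,0.09,0.09,0,0,1],[-0.44,-0.03,0.13,0.12,0,0,1],[-0.56,-0.04,0.17,0.15,0,0,1],[-0.68,-0.05,0.21,0.18,0,0,1],[-0.8,-0.06,0.25,0.21,0,0,1],[-0.88,-0.068,0.28,0.24,0,0,1],[-0.913,-0.068,0.282,0.242,0.003,-0.002,1],[-0.913,-0.068,0.282,0.242,0.003,-0.002,1]]' >/dev/null
python3 -m creep '[[0,0,0,0,0,0,1],[0,0,0,0,0,0,1],[0,0,0,0,0,0,1]]'
python3 -c "
from h import *
edge();cov(54,75,15)"
```

```text
clock: 28.95
position: [0.6, -0.0461, 0.1421]
ee_rot: [[-0.074, 0.965, -0.252], [0.997, 0.072, -0.017], [0.002, -0.253, -0.968]]
ft_force: [-0.8, 0.7, -1.8]
opening: 0.097
grasp_force: 88.4
far edge [ 57.1   3.1 113.2] near [-74.5   2.5 147.5] th 14.63 F [-0.8  0.7 -1.8] clk 28.95
tcp [ 0.5973 -0.0491  0.1043]
row [-0.0113  0.0269  0.1491] [ 0.0062 -0.0007  0.0043] clk 28.95 q [-19.  32.  26.  90. -12.  75.  14.]
```

```bash
python3 -m creep '[[-0.006,0.01,0.03,0.003,0,0.002,1],[-0.011,0.02,0.06,0.006,0,0.004,1],[-0.011,0.027,0.09,0.006,0,0.004,1],[-0.011,0.027,0.12,0.006,0,0.004,1],[-0.011,0.027,0.149,0.006,0,0.004,1],[-0.011,0.027,0.149,0.006,0,0.004,1],[-0.011,0.027,0.149,0.006,0,0.004,1],[-0.011,0.027,0.149,0.006,0,0.004,1]]'
python3 -c "
from h import *
edge();cov(54,57,15)"
```

```text
clock: 29.75
position: [0.5973, -0.0514, 0.1042]
ee_rot: [[-0.067, 0.964, -0.258], [0.998, 0.065, -0.018], [-0.001, -0.259, -0.966]]
ft_force: [0.2, -0.0, -1.2]
opening: 0.097
grasp_force: 88.4
far edge [53.9 -2.5 74.9] near [-77.5  -2.1 110.1] th 15.0 F [ 0.2 -0.  -1.2] clk 29.75
tcp [ 0.5973 -0.0491  0.0863]
row [0.0092 0.019  0.069 ] [-0.     -0.0001 -0.0027] clk 29.75 q [-18.  34.  26.  92. -13.  72.  15.]
```

```bash
python3 -m creep '[[0.002,0.004,0.015,0,0,-0.002,1],[0.004,0.008,0.03,0,0,-0.002,1],[0.006,0.012,0.045,0,0,-0.003,1],[0.007,0.019,0.06,0,0,-0.003,1],[0.007,0.019,0.069,0,0,-0.003,1],[0.007,0.019,0.069,0,0,-0.003,1],[0.007,0.019,0.069,0,0,-0.003,1],[0.007,0.019,0.069,0,0,-0.003,1]]'
python3 -c "
from h import *
edge();cov(54,57,15);cov(62,56,9)"
```

```text
clock: 30.55
position: [0.5971, -0.0496, 0.0861]
ee_rot: [[-0.07, 0.963, -0.259], [0.998, 0.068, -0.018], [0.0, -0.259, -0.966]]
ft_force: [-0.2, -0.1, -1.9]
opening: 0.102
grasp_force: 88.4
far edge [53.7 -0.5 56.8] near [-77.6  -0.6  92. ] th 15.03 F [-0.2 -0.1 -1.9] clk 30.55
tcp [ 0.5973 -0.0491  0.0863]
row [ 0.0021  0.0008 -0.001 ] [-0.0006 -0.0001  0.0003] clk 30.55 q [-18.  36.  25.  92. -13.  70.  15.]
tcp [ 0.6025 -0.0487  0.0786]
row [0.0021 0.0292 0.0232] [-1.006e-01 -1.000e-04  3.000e-04] clk 30.55 q [-18.  36.  25.  92. -13.  70.  15.]
```

```bash
python3 -m creep '[[0,0.004,0.003,-0.013,0,0,1],[0,0.007,0.006,-0.026,0,0,1],[0,0.011,0.009,-0.038,0,0,1],[0,0.015,0.012,-0.05,0,0,1],[0.001,0.018,0.015,-0.063,0,0,1],[0.001,0.022,0.018,-0.076,0,0,1],[0.002,0.026,0.02,-0.088,0,0,1],[0.002,0.029,0.023,-0.1,0,0,1],[0.002,0.029,0.023,-0.1,0,0,1],[0.002,0.029,0.023,-0.1,0,0,1]]'
python3 -c "
from h import *
edge();cov(67,56,9)"
```

```text
clock: 31.55
position: [0.6023, -0.0487, 0.0785]
ee_rot: [[-0.07, 0.985, -0.157], [0.998, 0.069, -0.011], [0.0, -0.157, -0.988]]
ft_force: [-0.3, -0.6, -1.3]
opening: 0.096
grasp_force: 88.4
far edge [61.7  0.1 55.9] near [-72.6   0.   77.3] th 9.05 F [-0.3 -0.6 -1.3] clk 31.55
tcp [ 0.6075 -0.0484  0.0786]
row [-0.0002  0.0208 -0.0036] [-0.0009 -0.0003  0.0003] clk 31.55 q [-19.  33.  25.  97. -14.  63.  15.]
```

```bash
python3 -m creep '[[0,0.003,-0.001,0,0,0,1],[0,0.006,-0.001,0,0,0,1],[0,0.01,-0.002,0,0,0,1],[0,0.013,-0.003,0,0,0,1],[0,0.017,-0.003,0,0,0,1],[0,0.021,-0.004,0,0,0,1],[0,0.021,-0.004,0,0,0,1],[0,0.021,-0.004,0,0,0,1]]'
python3 -c "
from h import *
edge();cov(67,55.5,4);cov(67,54.5,0.5)"
```

```text
clock: 32.35
position: [0.6076, -0.0483, 0.0786]
ee_rot: [[-0.07, 0.985, -0.157], [0.998, 0.069, -0.011], [0.0, -0.157, -0.988]]
ft_force: [0.4, 0.1, -0.7]
opening: 0.097
grasp_force: 88.4
far edge [67.1  0.1 56. ] near [-67.2   0.1  77.4] th 9.06 F [ 0.4  0.1 -0.7] clk 32.35
tcp [ 0.6058 -0.0485  0.0723]
row [-0.0003 -0.0033  0.026 ] [-0.0843 -0.0002  0.0003] clk 32.35 q [-19.  33.  25.  96. -14.  63.  15.]
tcp [ 0.6049 -0.0486  0.0672]
row [-0.0003 -0.0036  0.0468] [-0.1427 -0.0002  0.0003] clk 32.35 q [-19.  33.  25.  96. -14.  63.  15.]
```

```bash
python3 -m creep '[[0,0,0.003,-0.01,0,0,1],[0,-0.001,0.007,-0.021,0,0,1],[0,-0.001,0.01,-0.032,0,0,1],[0,-0.002,0.013,-0.042,0,0,1],[0,-0.002,0.016,-0.053,0,0,1],[0,-0.003,0.02,-0.064,0,0,1],[0,-0.003,0.023,-0.074,0,0,1],[0,-0.003,0.026,-0.084,0,0,1],[0,-0.003,0.026,-0.084,0,0,1],[0,-0.003,0.026,-0.084,0,0,1]]'
python3 -c "
from h import *
edge();cov(67,54.8,1)"
```

```text
clock: 33.35
position: [0.6059, -0.0484, 0.0724]
ee_rot: [[-0.07, 0.995, -0.07], [0.998, 0.07, -0.005], [0.0, -0.07, -0.998]]
ft_force: [-0.4, -0.5, -1.5]
opening: 0.097
grasp_force: 88.4
far edge [67.1  0.1 55.5] near [-68.6   0.1  65. ] th 4.01 F [-0.4 -0.5 -1.5] clk 33.35
tcp [ 0.605  -0.0486  0.0681]
row [-0.0004 -0.0023  0.0173] [-0.0502 -0.0003  0.0003] clk 33.35 q [-19.  30.  25. 101. -14.  56.  16.]
```

```bash
python3 -m creep '[[0,0,0.002,-0.006,0,0,1],[0,-0.001,0.004,-0.012,0,0,1],[0,-0.001,0.006,-0.019,0,0,1],[0,-0.001,0.009,-0.025,0,0,1],[0,-0.001,0.011,-0.031,0,0,1],[0,-0.002,0.013,-0.037,0,0,1],[0,-0.002,0.015,-0.044,0,0,1],[0,-0.002,0.017,-0.05,0,0,1],[0,-0.002,0.017,-0.05,0,0,1],[0,-0.002,0.017,-0.05,0,0,1]]'
python3 -c "
from h import *
edge();cov(67,54.0,0)"
```

```text
clock: 34.35
position: [0.6051, -0.0485, 0.0681]
ee_rot: [[-0.07, 0.997, -0.018], [0.998, 0.07, -0.001], [0.0, -0.018, -1.0]]
ft_force: [-0.7, 0.1, -1.3]
opening: 0.096
grasp_force: 88.4
far edge [67.1  0.1 54.8] near [-68.9   0.1  57.2] th 1.01 F [-0.7  0.1 -1.3] clk 34.35
tcp [ 0.6048 -0.0486  0.0661]
row [-0.0004 -0.001   0.0082] [-0.0169 -0.0003  0.0003] clk 34.35 q [-19.  29.  25. 104. -15.  52.  17.]
```

```bash
python3 -m creep '[[0,0,0.001,-0.003,0,0,1],[0,0,0.002,-0.006,0,0,1],[0,0,0.003,-0.009,0,0,1],[0,0,0.005,-0.012,0,0,1],[0,-0.001,0.006,-0.015,0,0,1],[0,-0.001,0.007,-0.017,0,0,1],[0,-0.001,0.008,-0.017,0,0,1],[0,-0.001,0.008,-0.017,0,0,1],[0,-0.001,0.008,-0.017,0,0,1]]'
python3 -c "
from h import *
edge()"
```

```text
clock: 35.25
position: [0.6048, -0.0485, 0.0663]
ee_rot: [[-0.07, 0.998, -0.0], [0.998, 0.07, 0.0], [0.0, -0.0, -1.0]]
ft_force: [-0.6, -0.0, -0.4]
opening: 0.097
grasp_force: 88.6
far edge [67.   0.1 54.2] near [-69.    0.1  54.2] th 0.0 F [-0.6 -0.  -0.4] clk 35.25
```

```bash
python3 -m creep '[[0,0,0.001,0,0,0,1],[0,0,0.002,0,0,0,1],[0,0,0.003,0,0,0,1],[0,0,0.003,0,0,0,1],[0,0,0.003,0,0,0,1]]'
python3 -c "
from h import *
edge()"
```

```text
clock: 35.75
position: [0.6048, -0.0485, 0.0662]
ee_rot: [[-0.07, 0.998, -0.0], [0.998, 0.07, 0.001], [0.001, -0.0, -1.0]]
ft_force: [-3.3, 1.3, 5.7]
opening: 0.097
grasp_force: 89.3
far edge [67.   0.1 54. ] near [-69.    0.1  54.1] th 0.01 F [-3.3  1.3  5.7] clk 35.75
```

```bash
python3 -m creep '[[0,0,-0.003,0,0,0,0.85],[0,0,-0.003,0,0,0,0.7],[0,0,-0.003,0,0,0,0.4],[0,0,-0.003,0,0,0,0.3],[0,0,-0.003,0,0,0,0.3],[0,0,-0.1,0,0,0,0.3],[0,0,-0.2,0,0,0,0.3],[0,0,-0.3,0,0,0,0.3],[0,0,-0.4,0,0,0,0.3],[0,0,-0.4,0,0,0,0.3]]' 20
python3 -c "
from h import *
w=pickle.load(open('pics/w2.png.pkl','rb'));b=at(w,351,52,.068);f=[at(w,248,15,.0935),at(w,307,36,.0935)];print(b,f)
L=T(CASE,[-.094,0,.0605])[0];print(L);v=b+[.002,.001,0]-L;print('bar',np.degrees(np.arctan2(v[1],v[0])),np.linalg.norm(v[:2]),'fin',np.degrees(np.arctan2(*(f[1]-f[0])[[1,0]])))
go([L[0],L[1],.14],79)"
```

```text
clock: 36.75
position: [0.6083, -0.0491, 0.1697]
ee_rot: [[-0.07, 0.998, 0.009], [0.998, 0.07, 0.001], [-0.0, 0.009, -1.0]]
ft_force: [0.4, 0.9, 1.1]
opening: 0.35
grasp_force: 0.0
[ 0.51796782 -0.01546038  0.068     ] [array([ 0.50951554, -0.06777022,  0.0935    ]), array([ 0.5167634 , -0.03905286,  0.0935    ])]
[ 0.51202898 -0.05505711  0.0605    ]
bar 78.93523069381537 0.04136568006114198 fin 75.83516165485801
row [ 0.003  -0.3869  0.1155] [ 0.0085 -0.001   0.2499] clk 36.75 q [-22.  21.  28. 101. -11.  60.  14.]
```

```bash
python3 -m creep '[[0,-0.05,0.03,0.008,0,0.06,0],[0,-0.12,0.06,0.008,0,0.12,0],[0.003,-0.2,0.09,0.008,0,0.18,0],[0.003,-0.3,0.115,0.008,0,0.25,0],[0.003,-0.385,0.115,0.008,0,0.25,0],[0.003,-0.385,0.115,0.008,0,0.25,0],[0.003,-0.385,0.115,0.008,0,0.25,0],[0.003,-0.385,0.115,0.008,0,0.25,0]]' 20
python3 -c "
from h import *
c=snap('side','s8.png')['color'];i=c[240:400,260:473]; cv2.imwrite('pics/c8.png',cv2.resize(i,(799,600),interpolation=cv2.INTER_CUBIC))
go([.513,-.054,.077],79)"
```

```text
clock: 37.55
position: [0.51, -0.0542, 0.1368]
ee_rot: [[0.19, 0.982, -0.007], [0.982, -0.19, 0.001], [-0.001, -0.007, -1.0]]
ft_force: [-0.0, -0.5, 0.4]
opening: 0.503
grasp_force: 0.0
row [0.0036 0.0125 0.2394] [-0.0064  0.0008  0.0008] clk 37.6 q [-26.  13.  31. 115.  -8.  54.  -2.]
```

View pics/c8.png

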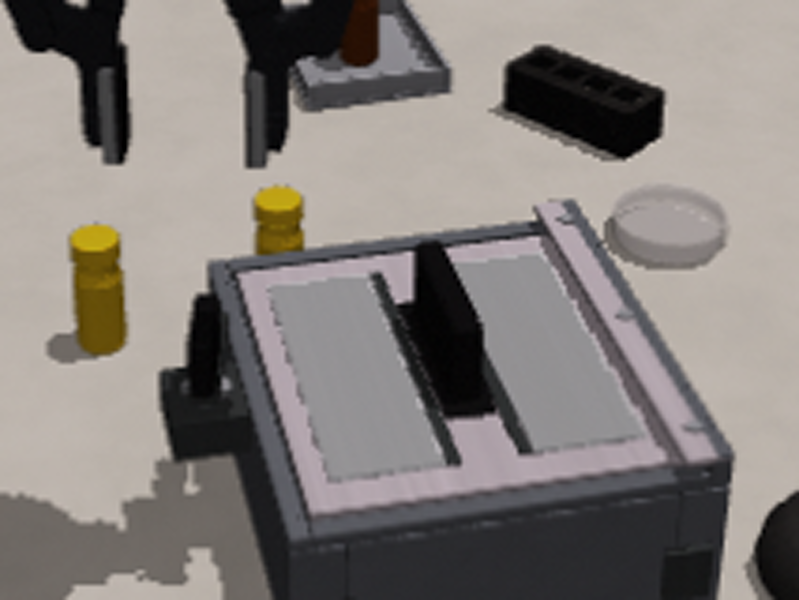

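The cover (390,360 in the crop) lies flat in its rebate with its far edge under the lip; the gripper is above the latch fin (205,345).

```bash
python3 -m creep '[[0.004,0.01,0.06,-0.006,0,0,0],[0.004,0.01,0.12,-0.006,0,0,0],[0.004,0.01,0.18,-0.006,0,0,0],[0.004,0.01,0.24,-0.006,0,0,0],[0.004,0.01,0.24,-0.006,0,0,0],[0.004,0.01,0.24,-0.006,0,0,0]]'; python3 -m creep '[[0,0,0,0,0,0,0.3],[0,0,0,0,0,0,0.6],[0,0,0,0,0,0,0.8],[0,0,0,0,0,0,0.9],[0,0,0,0,0,0,1],[0,0,0,0,0,0,1],[0,0,0,0,0,0,1]]' 20
```

```text
clock: 38.2
position: [0.5115, -0.054, 0.0766]
ee_rot: [[0.19, 0.982, -0.002], [0.982, -0.19, -0.001], [-0.001, -0.002, -1.0]]
ft_force: [0.6, -0.9, -0.2]
opening: 0.501
grasp_force: 0.0
clock: 38.9
position: [0.5109, -0.054, 0.0766]
ee_rot: [[0.191, 0.982, -0.002], [0.982, -0.191, -0.0], [-0.001, -0.002, -1.0]]
ft_force: [-0.4, -0.3, 1.2]
opening: 0.002
grasp_force: 0.0
```

```bash
python3 -c "
from h import *
d=pickle.load(open('pics/s8.png.pkl','rb'))
L=T(CASE,[-.094,0,.0605])[0]
for z in (.0605,.0685,.0935): print(z,(proj(d,[L[0],L[1],z])-[260,240])*3.75)
print('tcp in s8',(proj(d,[.51,-.0542,.1368])-[260,240])*3.75, 'fin top est',at(d,260+205/3.75,240+299/3.75,.0935))
print('corner',(proj(d,T(CASE,CP[1])[0])-[260,240])*3.75)
s=observe();print(s['position'],s['opening'],s['ft_force'])
c=snap('side','s9.png')['color'];print(np.abs(c[300:370,290:345].astype(int)-d['color'][300:370,290:345]).max(2).mean())
g=c[300:366:3,296:344:2].mean(2).astype(int);print('\n'.join(' '.join('%3d'%v for v in r) for r in g))
"
```

```text
0.0605 [200.60866743 390.41365354]
0.0685 [199.77949051 373.04256031]
0.0935 [197.13467825 317.51941533]
tcp in s8 [186.44879044 215.8925141 ] fin top est [ 0.51587536 -0.04376303  0.0935    ]
corner [204.65410102 259.94951687]
[ 0.51085933 -0.05395747  0.07661775] 0.0015663013202912707 [-0.38910305 -0.26495079  1.20576843]
19.164415584415586
182 182  94  11  12  34  77  17  51  17  12  12  11 157 184 184 121  57  79  73  69  57 161 184
182 181 128  12  11  63  68  10  60  68  20  11  11 120 186 186  95  69  72  73  70  81  94 183
184 185 129  11  11  60  68  14  61  67  24  12  11 116 185 186  90  61  68  73  67  56  62 126
183 184 154  12  11  59  68  14  58  68  26  10  11  58  98  97  95  95  95  94  92  88  77  61
183 184 184  14  14  57  68  21  56  68  31  11  11  31 102 129 169 172 173 176 178 175 176 177
181 182 183  27  10  56  67  20  55  67  33  10  12  81 155 175 173 172 177 178 182 180 181 161
182 181 181 127  10  55  67  26  43  68  38  12  24  97  59 177 173 172 157 150 152 151 151 152
182 181 181 182 183 130  68  35  43  68  47  27  94  95  63 162 174 174 139 152 151
[... 656 characters left out ...]
  59 147 175 176 175 144 152
183 183 184 115  25  27  33  22   9   7  13  26  50  27  26  50  54  52  51 173 176 176 118 151
181 181 182 132  24  27  27  28  27  34  29  28  27  28  28  41  55  54  63 153 175 177 175 155
181 181 181 181  25  28  28  29  28  28  29  30  29  26  23  22  55  55  83  58 174 178 175 134
181 181 181 181  86  21  23  23  22  23  23  23  23  23  23  22  50  56 100  67 158 175 177 176
181 182 181 180 133  20  21  23  22  23  22  23  22  22  22  21  33  95  99  93  77 173 178 175
184 182 182 181 181  34  22  22  23  23  22  22  33  27  25  25  28  74 100 101  62 160 174 177
182 181 180 106 105  86  83 126 105 106 107 108 107  84  30  29  30  34  97  99  80 107 172 178
```

```bash
python3 -c "
from h import *
w=pickle.load(open('pics/w4.png.pkl','rb'))
# settled TCP then: row gave target minus pose
p=np.array([.652,.1506,.146])
for dz in (0,.01,.02,.03): print(dz,proj(w,p+[0,0,dz]))
d=pickle.load(open('pics/s9.png.pkl','rb'))
for dz in (0,.01,.02,.03): print(dz,proj(d,[.5109,-.054,.0766+dz]))
s=observe();R=np.array(s['ee_rot']);w=read_camera('wrist');print('cam in tool',R.T@(w['origin']-s['position']))
"
```

```text
0 [320.42355305 280.71257916]
0.01 [320.56168977 289.45880844]
0.02 [320.71593679 299.22528908]
0.03 [320.88928189 310.20127714]
0 [312.17160686 334.35031851]
0.01 [311.88377497 328.42771601]
0.02 [311.59236381 322.42361997]
0.03 [311.29732405 316.33671483]
cam in tool [ 0.07111689 -0.00070027 -0.16657204]
```

The tips are actually ~20 mm above the reported TCP (seen at v≈322 in the side picture, above the fin), so go 18 mm lower, guarded by force.

```bash
python3 -m creep '[[0,0,-0.02,0,0,0,0.4],[0,0,-0.02,0,0,0,0.1],[0,0,-0.02,0,0,0,0.1],[0,0,-0.02,0,0,0,0.1],[0.004,0.005,0.01,0,0,0,0.1],[0.004,0.005,0.03,0,0,0,0.1],[0.004,0.005,0.05,0,0,0,0.1],[0.004,0.005,0.065,0,0,0,0.1],[0.004,0.005,0.065,0,0,0,0.1],[0.004,0.005,0.065,0,0,0,0.1]]'; python3 -m creep '[[0,0,0,0,0,0,0.4],[0,0,0,0,0,0,0.6],[0,0,0,0,0,0,0.8],[0,0,0,0,0,0,0.9],[0,0,0,0,0,0,1],[0,0,0,0,0,0,1],[0,0,0,0,0,0,1]]' 20
```

```text
clock: 40.0
position: [0.5121, -0.0533, 0.0601]
ee_rot: [[0.191, 0.982, -0.003], [0.982, -0.191, -0.001], [-0.001, -0.002, -1.0]]
ft_force: [-0.5, -0.4, 0.5]
opening: 0.452
grasp_force: 0.0
clock: 40.7
position: [0.5131, -0.0534, 0.0607]
ee_rot: [[0.191, 0.982, -0.001], [0.982, -0.191, -0.001], [-0.001, -0.0, -1.0]]
ft_force: [1.8, 0.1, -0.1]
opening: 0.109
grasp_force: 21.0
```

```bash
python3 -m creep '[[0,0,0,0,0,0.08,1],[0,0,0,0,0,0.16,1],[0,0,0,0,0,0.24,1],[0,0,0,0,0,0.32,1],[0,0,0,0,0,0.4,1],[0,0,0,0,0,0.48,1],[0,0,0,0,0,0.56,1],[0,0,0,0,0,0.63,1],[0,0,0,0,0,0.63,1]]'; python3 -c "
from h import *
s=observe();print(s['wrist_torque']);go([.512,-.0545,.0607],4.5)"
```

```text
clock: 41.6
position: [0.5134, -0.0535, 0.0607]
ee_rot: [[0.752, 0.659, 0.0], [0.659, -0.752, -0.001], [-0.001, 0.001, -1.0]]
ft_force: [1.9, -1.3, 0.4]
opening: 0.11
grasp_force: 20.9
[-0.26562036 -0.62616934 -0.04577572]
row [-0.0068 -0.0008  0.0001] [1.100e-03 3.000e-04 6.118e-01] clk 41.6 q [-31.  22.  37. 118. -18.  46. -32.]
```

```bash
python3 -m creep '[[0,0,0,0,0,0.08,1],[0,0,0,0,0,0.16,1],[0,0,0,0,0,0.24,1],[0,0,0,0,0,0.32,1],[0,0,0,0,0,0.4,1],[0,0,0,0,0,0.48,1],[0,0,0,0,0,0.56,1],[0,0,0,0,0,0.61,1],[0,0,0,0,0,0.61,1],[0,0,0,0,0,0.61,1]]'; python3 -c "
from h import *
s=observe();print(s['wrist_torque']);go([.512,-.0545,.0607],4.5)"
```

```text
clock: 42.6
position: [0.5135, -0.0538, 0.0607]
ee_rot: [[0.997, 0.082, 0.001], [0.082, -0.997, -0.001], [0.0, 0.001, -1.0]]
ft_force: [4.7, -2.3, -1.1]
opening: 0.11
grasp_force: 20.8
[-5.09296744e-01 -9.89545931e-01  1.16364250e-04]
row [-0.0063  0.0023  0.0001] [ 0.0013 -0.0004  0.0034] clk 42.6 q [-37.  24.  45. 118. -23.  47. -63.]
```

```bash
python3 -m creep '[[0,0,0,0,0,0,0.7],[0,0,0,0,0,0,0.4],[0,0,0,0,0,0,0.1],[0,0,0,0,0,0,0.1],[0,0,-0.08,0,0,0,0.1],[0,0,-0.2,0,0,0,0.1],[0,0,-0.35,0,0,0,0.1],[0,0,-0.5,0,0,0,0.1],[0,0,-0.5,0,0,0,0.1]]'; python3 -c "
from h import *
c=snap('side','s10.png');o=pickle.load(open('pics/s8.png.pkl','rb'))
for x in (-70,-66,-62,-58,-56,-54,-50,-46):
    u=proj(c,T(CASE,[x/1e3,0,.0685])[0]).round().astype(int);print(x,u,c['color'][u[1],u[0]],o['color'][u[1],u[0]])
def cells(i): return i[322:352:2,312:352:2].mean(2).astype(int)
print('\n'.join(' '.join('%3d'%v for v in r) for r in cells(c['color'])))
"
```

```text
clock: 43.5
position: [0.5165, -0.0537, 0.1903]
ee_rot: [[0.997, 0.08, 0.008], [0.08, -0.997, 0.002], [0.008, -0.001, -1.0]]
ft_force: [0.3, 0.7, -0.1]
opening: 0.449
grasp_force: 0.0
-70 [330 337] [44 43 42] [81 77 83]
-66 [333 337] [44 43 42] [171 164 177]
-62 [336 337] [44 44 43] [172 164 177]
-58 [339 336] [44 43 42] [149 146 148]
-56 [340 336] [44 43 41] [150 147 150]
-54 [342 336] [70 69 67] [149 148 149]
-50 [344 335] [141 138 140] [149 147 148]
-46 [347 335] [141 138 140] [148 146 148]
168 168  53  24  43  34  21 139 162 160 112 139 140 142 140 140 140 139 140 140
 12  12  13  13  14  14  14  69 164 160 160 133 140 140 140 139 140 140 139 140
 14  13  14  14  11  11  11  20 162 161 160 103 140 139 140 139 140 139 139 140
  8   7   4   6   5   4   5  20 145 162 161 139 140 140 141 140 140 140 139 138
  5   6   5   4   5   4   6  33  95 162 161 161 133 140 140 139 140 139 139 138
  6   5   6   4   6   4   6  18  48 161 161 161 133 140 138 140 139 139 140 139
  4   6   5   6   5   6   5  17  50 145 130  91  66  48  45 121 140 140 140 139
  5   4   4   5   4   5   4  12  43  43  43  43  44  41  42  68 140 140 140 140
  5   4   5   5   4   5   6  27  43  43  43  43  43  41  41  38 128 139 140 140
  7   8  13  18  24  31  42  41  37  31  23  19  19  20  23  27 135 139 139 140
 38  37  26  22  21  21  20  21  21  22  39  52  69 101 132 140 140 140 139 140
 24  23  30  51  39  25  34  54  55  64  63 104 164 162 128 140 140 141 139 140
107 124 113  71  47  44  44  69  89  91  52 157 163 163 117 139 141 141 139 139
 44  48  46  46  45  44  45  54  90  89  58 140 162 164 163 143 140 141 140 139
 45  45  44  45  43  42  42  32  86  91  87  84 161 164 163 141 139 140 140 140
```

```bash
python3 -c "
from plant import *
print(close_job())"
```

```text
the job is handed in; nothing more can be done
None
```

The job is done and handed in at about 43.5 s: the only amber vial found stands in the tray, both white bottles stand in case pockets, and the cover is hooked under the lip, lowered flat with light forces (about 6 N) and latched. One bottle slipped out of the grip on the first try but stayed upright, and I regrasped it.

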